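# Tip the walnut cup into the snap-lid container

## Robot

A 7-joint arm with a two-finger parallel gripper is mounted at the origin on the work surface. World frame = base frame: x ahead of the robot, y to its left, z up, the work surface at z = 0. Lengths are in mm, angles in rad, forces in N, time in s.
With the tool pointing down it reaches from about 400 to 875 mm from the base axis. Payload 4.4 kg.
Tool frame: the origin (TCP) lies at the very end of the fingers, on their centre line; the grasp point (between the pads) lies 19 mm behind it; y points along the fingers, z is the direction in which the jaws open and shut, and the axes are right-handed (so a half turn about y gives the same grasp; the last joint's range is limited). The gripper opens to 85 mm and grips with 20 to 120 N. Pads are 22 mm wide; open, the fingers measure 114 mm over their backs; the gripper's body (76 mm by 85 mm) begins 54 mm behind the grasp point. The pads swing forward as they close: fully open they stand 13 mm farther back than shut.
Start: joints at [1.144, 0.628, 0.038, 1.517, -0.027, 0.996, -0.02], TCP at [229.493, -608.154, 231.313] pointing down, gripper open.
Joint ranges: [-3.06, 3.06], [-0.37, 2.12], [-1.25, 1.32], [0.18, 2.47], [-1.1, 4.24], [0.23, 1.98], [-2.94, 2.94]. Speed limits (rad/s): [2.57, 2.57, 3.14, 3.14, 3.14, 3.14, 3.14].

## Interface

Orientations are given as [roll, pitch, yaw] about the fixed x, y, z axes, in that order (R = Rz(yaw) Ry(pitch) Rx(roll)).
In Python, from cell import read_state, get_image, finish_job gives the robot as it stands. The module is installed in compiled form; this text tells all that it offers.
- The arm moves only by the tool servo_tool, never from a script. Its argument "increments" is a list of rows, each an object of numbers: "dx", "dy", "dz": the shift along the world's x, y, z in cm; "ax", "ay", "az": the turn, a rotation vector about the world's x, y, z in rad; "claw": the closure, from -1 (fully open) to 1 (shut). A call has 1 to 8 rows; each row is the pose to reach, as a shift and turn from the pose commanded when the call began; what a row does not reach only later rows make up. A row lasts 1/12 s, in which the tool goes at most 41.7 mm and 7.16 degrees, less where a joint would pass 70% of its speed; a pose out of reach is approached as far as the arm can. A call with a gripper value outside its range is refused whole. The fingers move at their own pace and stop on an object; the grip force is fixed at half the most. Time passes only in rows, so rows that repeat a pose let the fingers close. It gives the time, the measured TCP pose, the force and the opening at its end, in the units of the state.
- read_state(): the state, without advancing time (a new reading comes with each control period).
- get_image(name): name is "scene" or "side" or "wrist"; returns a dict with "color" (420x560x3 uint8, red, green, blue), "fov_y" (degrees; the focal length in pixels is half the picture's height over the tangent of half this angle, whatever the lens; pixels are square), "cx", "cy" (the principal point, pixels), "R" (3x3) and "t" (3): a world point X has camera coordinates R X + t. Camera axes: x right, y down, z forward; pixel columns grow to the right and rows downward; lengths in mm; the calibration is good to about 2 mm. A picture is of the moment at which its call begins. There is no depth.
- finish_job(): hands the job in, once; it reports no verdict.
The state is a dict: "clock": time; "qpos": joint angles; "qd": joint speeds; "tau": joint torques, N m; "eef_pos": TCP position; "tool_rot": TCP orientation; "force": force on the tool from outside, world axes, zero at the start; "torque": the same for the moment, N m; "width": finger opening in mm.
Only numpy, scipy, OpenCV 4.12 (cv2) and the standard library are available. Lean on these libraries where they do the work, as an engineer would, in place of code of your own. Each camera call takes 0.05 s, during which the arm holds its last target.

## Task

Put the three walnuts away in the clear container: lift their scoop cup straight up out of the organiser by its fin, tip it over the open container so that all three walnuts roll in, and stand the emptied cup upright on the bare counter. Then swing the container's lid over and press it fully shut. Leave the other two cups in the organiser, and do not shift the bowl, the wooden spoon or the jar.

Things in the scene. Friction and masses are not known exactly. Their poses are not given: they have to be found in the camera images.
- organiser: fixed light-wood frame, 128 (x) x 226 (y) x 36 mm high, with three cells side by side along its y (centres at y = -74, 0, 74), each 120 x 70 inside with a floor 8 mm up; the cups stand in them with 2 mm clearance all round. Origin: centre of its underside
- cup_a: White plastic scoop cup, 116 long (its x) x 66 wide (y) x 40 high, walls 3, floor 4, ~90 g; all three alike. Origin: centre of its underside, z up. Square back wall at +x; at -x the floor ramps up to a pouring lip. Grip fin stands above it (see cup_a's points). Holds the walnuts; starts in any cell, lip to the organiser's -x side
- cup_b: White plastic scoop cup, 116 long (its x) x 66 wide (y) x 40 high, walls 3, floor 4, ~90 g; all three alike. Origin: centre of its underside, z up. Square back wall at +x; at -x the floor ramps up to a pouring lip. Grip fin stands above it (see cup_a's points). Holds two corks; stays in the organiser
- cup_c: White plastic scoop cup, 116 long (its x) x 66 wide (y) x 40 high, walls 3, floor 4, ~90 g; all three alike. Origin: centre of its underside, z up. Square back wall at +x; at -x the floor ramps up to a pouring lip. Grip fin stands above it (see cup_a's points). Holds two steel icing nozzles; stays in the organiser
- cup_a_fin (a point): middle of cup_a's grip fin, at x=10, y=0, z=66 mm in the cup. The fin is an upright plate 12 thick (cup y), 32 long (cup x), from z=46 to 86, standing on a 6 mm thick bridge (22 along x) that lies across the rims of the side walls; the walnuts pass beneath the bridge
- cup_a_lip (a point): middle of cup_a's pouring lip, at x=-58, y=0, z=40 mm in the cup; the floor ramps up to it at 37 deg from x=-10, with no wall at that end, so the cup pours when tipped lip-down well beyond 37 deg
- walnut1_mid (a point): centre of a walnut, 28 mm diameter, 29 mm long, 12 g; starts in cup_a
- walnut2_mid (a point): centre of a walnut, 28 mm diameter, 29 mm long, 12 g; starts in cup_a
- walnut3_mid (a point): centre of a walnut, 28 mm diameter, 29 mm long, 12 g; starts in cup_a
- container: clear plastic open-topped container, fixed to the counter, 160 (x) x 140 (y) x 75 mm high, walls 4. Origin: centre of its underside, z up. Its lid is hinged along its +x rim
- container_lid (a joint): angle of the container's lid, rad: 0 = flat and shut, positive = open (1.57 upright, more leans back beyond the hinge; stop at 2.3). Lid: translucent panel 146 wide, 162 long plus a 10 mm tab 50 wide in the middle of its free edge, 4 thick, 70 g. The hinge is stiff (0.13 N m, no spring): the lid stays where it is left, so it must be pushed all the way down
- lid_hinge (a point): middle of the lid's hinge line, at x=80, y=0, z=76 mm in the container's frame; the hinge line runs along the container's y
- lid_edge (a point): a point on the lid's outer (top when shut) face, 160 mm from the hinge line, mid-width; 12 mm short of the end of the tab
- bowl: bystander: stainless bowl, 120 mm across, 55 high; origin under its centre. Stands beyond and to the right of the container; the counter directly right (world -y) of the container is bare
- spoon: bystander: wooden spoon, 260 mm long, lying flat
- jar: bystander: glass jar with a lid, 68 mm across, 100 high; origin under its centre
There are look-alikes about, which are no part of the job. What is shaped like the container but turquoise or yellow is not meant.

How it is judged (in metres and radians):
On the way, in this order (a step that is already met when the one before it is completed fails the run):
1. the walnut cup is lifted straight up, upright and clear of the organiser (z of cup_a in the frame of organiser above 0.04 m and angle between cup_a's own z axis and vertical below 0.3 rad), for 0.1 s.
2. the cup is tipped and all three walnuts have gone from it into the container (x of walnut1_mid in the frame of container between -0.08 and 0.08 m and y of walnut1_mid in the frame of container between -0.07 and 0.07 m and z of walnut1_mid in the frame of container between 0 and 0.07 m and x of walnut2_mid in the frame of container between -0.08 and 0.08 m and y of walnut2_mid in the frame of container between -0.07 and 0.07 m and z of walnut2_mid in the frame of container between 0 and 0.07 m and x of walnut3_mid in the frame of container between -0.08 and 0.08 m and y of walnut3_mid in the frame of container between -0.07 and 0.07 m and z of walnut3_mid in the frame of container between 0 and 0.07 m and angle between cup_a's own z axis and vertical above 0.5 rad), for 0.1 s.
3. the emptied cup stands upright on the counter, let go (height (world z) of cup_a between -0.004 and 0.005 m and angle between cup_a's own z axis and vertical below 0.06 rad and linear speed of cup_a below 0.03 m/s and contact force between the fingers and cup_a below 0.1 N), for 0.2 s.
4. the lid is pressed fully shut (value of joint container_lid below 0.03 rad), for 0.1 s.
At the end, for the whole second after the job is handed in: All three walnuts are inside the container; its lid is shut (joint below 0.03 rad); the walnut cup stands at rest upright (within 0.06 rad) directly on the counter (underside below 5 mm), let go; the other two cups are in their cells (within 20 mm of where they began) (x of walnut1_mid in the frame of container between -0.08 and 0.08 m and y of walnut1_mid in the frame of container between -0.07 and 0.07 m and z of walnut1_mid in the frame of container between 0 and 0.07 m and x of walnut2_mid in the frame of container between -0.08 and 0.08 m and y of walnut2_mid in the frame of container between -0.07 and 0.07 m and z of walnut2_mid in the frame of container between 0 and 0.07 m and x of walnut3_mid in the frame of container between -0.08 and 0.08 m and y of walnut3_mid in the frame of container between -0.07 and 0.07 m and z of walnut3_mid in the frame of container between 0 and 0.07 m and height (world z) of cup_a between -0.004 and 0.005 m and angle between cup_a's own z axis and vertical below 0.06 rad and linear speed of cup_a below 0.03 m/s and value of joint container_lid below 0.03 rad and distance of each of cup_b, cup_c from where it was at the start of the episode below 0.02 m); the robot touches nothing.
It fails at once if the bowl is shifted by more than 30 mm (distance of bowl from where it was at the start of the episode above 0.03 m).
It fails at once if the wooden spoon is shifted by more than 30 mm (distance of spoon from where it was at the start of the episode above 0.03 m).
It fails at once if the jar is shifted by more than 30 mm (distance of jar from where it was at the start of the episode above 0.03 m).
It fails at once if the cork cup is shifted by more than 20 mm (distance of cup_b from where it was at the start of the episode above 0.02 m).
It fails at once if the nozzle cup is shifted by more than 20 mm (distance of cup_c from where it was at the start of the episode above 0.02 m).
It also fails if it takes over 67 s, if anything falls off the work surface, if the arm or the gripper's body presses on something with over 40 N, if the wrist force passes 120 N, or if a joint passes its speed limit or range.

## Working session

There is one attempt and no reset: what is moved stays moved. The work goes in short steps, Python scripts to look and compute and a tool call to move; the robot and the scene stay as the last step left them, time stands still between calls to the robot, and variables do not carry over. Pictures are saved under pics/ and viewed, and the job is handed in when it is done.

Besides the shell and the picture viewer there is one more tool, called after "Request:" as name([rows], argument=value, ...), one row to a line, values as JSON. servo_tool: Moves the arm, as the interface text tells. Its arguments: {"type":"object","properties":{"increments":{"type":"array","items":{"type":"object","properties":{"dx":{"type":"number"},"dy":{"type":"number"},"dz":{"type":"number"},"ax":{"type":"number"},"ay":{"type":"number"},"az":{"type":"number"},"claw":{"type":"number"}}}}},"required":["increments"]}

```bash
mkdir -p pics; cat > h.py <<'E'
import numpy as np, cv2
from cell import read_state, get_image, finish_job
def snap(n,f):
    im=get_image(n); cv2.imwrite(f'pics/{f}.png',im['color'][:,:,::-1]); 
    import pickle; pickle.dump(im,open(f'pics/{f}.pkl','wb')); return im
def load(f):
    import pickle; return pickle.load(open(f'pics/{f}.pkl','rb'))
def foc(im): return im['color'].shape[0]/2/np.tan(np.radians(im['fov_y']/2))
def proj(im,X):
    X=np.atleast_2d(X); c=X@np.array(im['R']).T+np.array(im['t']); f=foc(im)
    return np.c_[f*c[:,0]/c[:,2]+im['cx'],f*c[:,1]/c[:,2]+im['cy']]
def ray(im,u,v,z):
    R=np.array(im['R']);t=np.array(im['t']);f=foc(im)
    d=R.T@np.array([(u-im['cx'])/f,(v-im['cy'])/f,1]); o=-R.T@t
    return o+d*(z-o[2])/d[2]
E
python3 - <<'E'
from h import *
for n in ['scene','side','wrist']:
    im=snap(n,n+'0'); print(n,{k:v for k,v in im.items() if k!='color'})
print(read_state())
E
```

```text
scene {'fov_y': 45.00410790724052, 'cx': 278.4519761646892, 'cy': 212.2193697628908, 'R': array([[-0.41838037,  0.90827074, -0.00145832],
       [ 0.74631313,  0.3428612 , -0.57049356],
       [-0.51766261, -0.23977167, -0.82130078]]), 't': array([ 188.45942115, -329.29062105, 1643.73973646])}
side {'fov_y': 56.0930312816625, 'cx': 277.20627715273554, 'cy': 203.62211721463615, 'R': array([[-0.69800397, -0.71605594,  0.00737221],
       [-0.49999235,  0.47996572, -0.72086098],
       [ 0.51263838, -0.50684988, -0.69304047]]), 't': array([350.5814316 , 301.66669617, 983.70098384])}
wrist {'fov_y': 67.45438788937663, 'cx': 279.8651069007275, 'cy': 212.4654002233777, 'R': array([[ 0.35432162, -0.93511967, -0.00271829],
       [-0.89061784, -0.3383429 ,  0.30384855],
       [-0.28505447, -0.10523915, -0.95271647]]), 't': array([-649.06232115,  -41.95819714,  380.91745219])}
{'clock': 0.15, 'qpos': array([ 1.14420137,  0.62914701,  0.0384396 ,  1.51810056, -0.02698969,
        0.99631154, -0.01999629]), 'qd': array([-0.00243984, -0.00296337, -0.00021435, -0.0018438 , -0.00010001,
        0.00101189,  0.00093373]), 'tau': array([ 1.69737315e-03, -5.63798118e+01,  1.22758314e+00, -1.93649089e+01,
        1.10634914e-02,  7.39215931e-03,  1.03057795e-05]), 'eef_pos': array([ 229.33280397, -607.70785386,  230.60361027]), 'tool_rot': array([-1.57224519e+00, -1.03017411e-05, -2.78078041e+00]), 'force': array([ 0.01304219, -0.18882118,  0.17475382]), 'torque': array([ 0.01716715, -0.01336116,  0.05231255]), 'width': 85.05812283349745}
```

View pics/scene0.png

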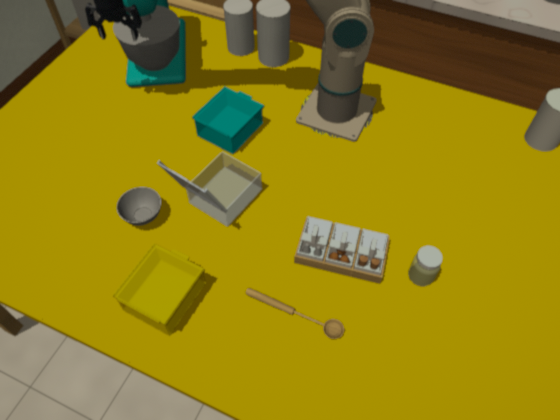

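View pics/side0.png

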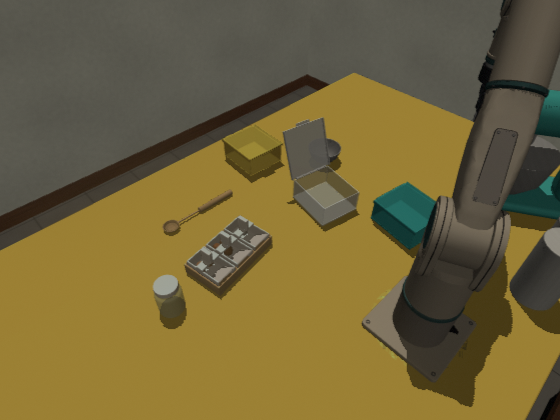

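View pics/wrist0.png

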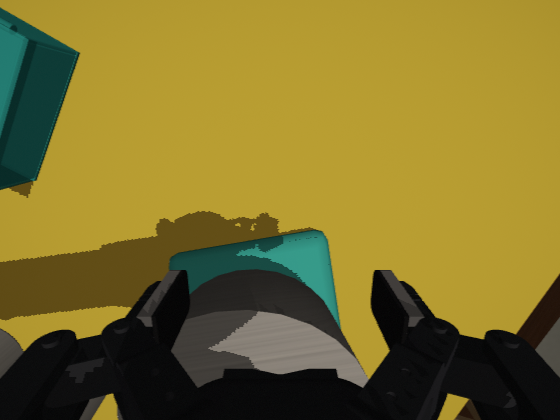

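```bash
python3 - <<'E'
from h import *
a=cv2.imread('pics/scene0.png'); 
cv2.imwrite('pics/z1.png',cv2.resize(a[205:290,285:400],None,fx=6,fy=6,interpolation=2))
cv2.imwrite('pics/z2.png',cv2.resize(a[145:230,150:270],None,fx=6,fy=6,interpolation=2))
a=cv2.imread('pics/side0.png'); 
cv2.imwrite('pics/z3.png',cv2.resize(a[205:300,175:285],None,fx=6,fy=6,interpolation=2))
cv2.imwrite('pics/z4.png',cv2.resize(a[110:230,275:375],None,fx=5,fy=5,interpolation=2))
E
```

```text
(no output)
```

View pics/z1.png

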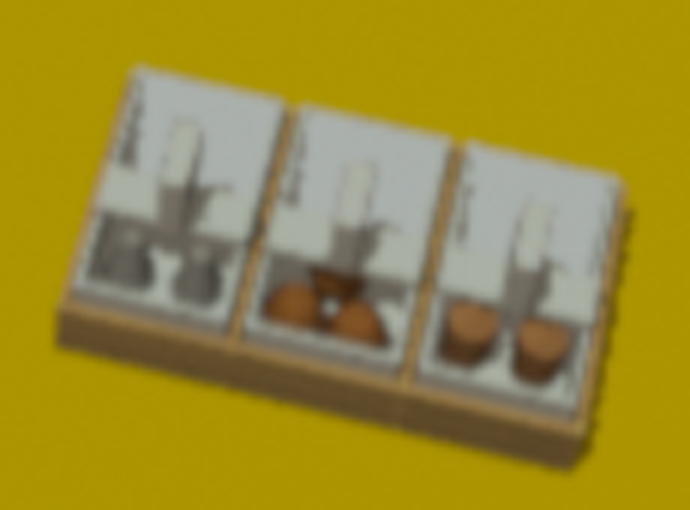

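View pics/z2.png

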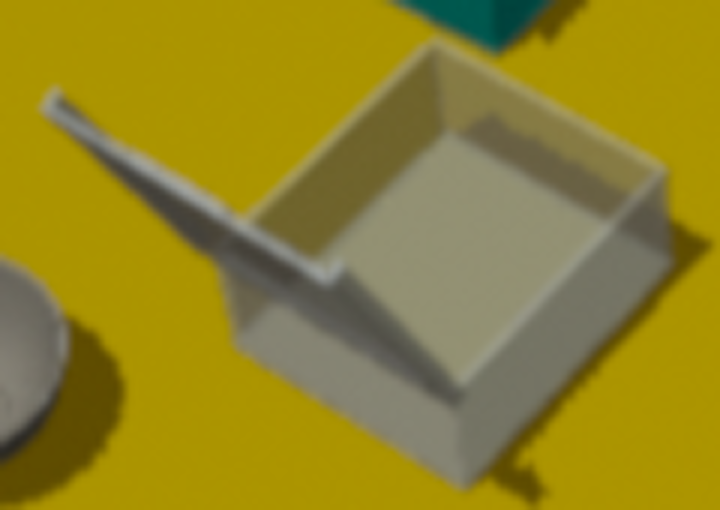

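View pics/z3.png

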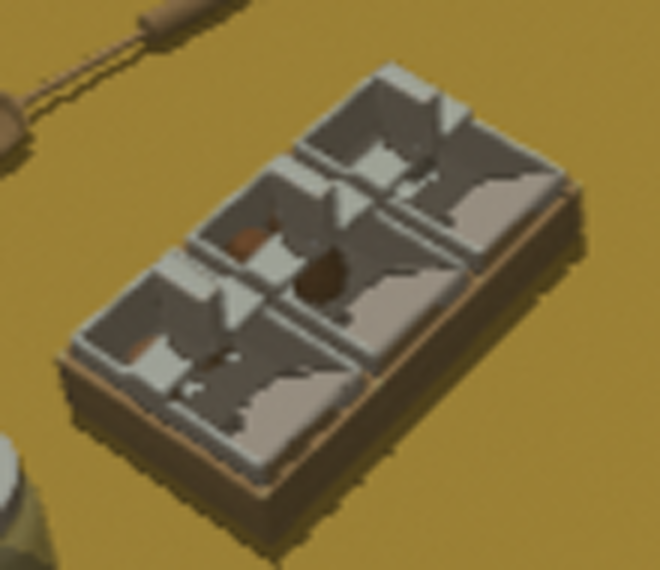

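View pics/z4.png

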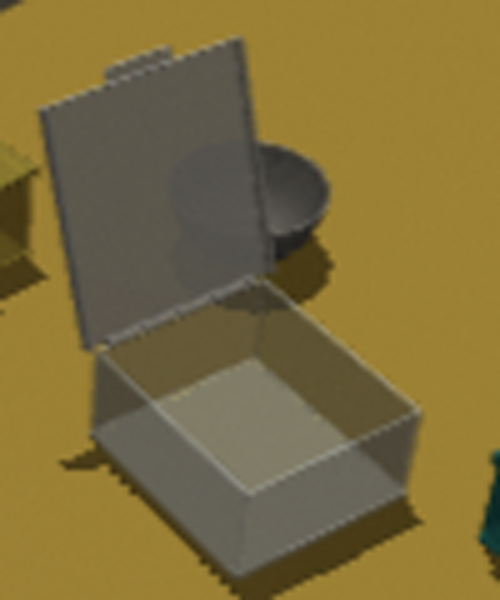

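```bash
cat > fit.py <<'E'
from h import *
from scipy.optimize import least_squares
S=load('scene0');D=load('side0')
def z(o,k,u,v): return (o[0]+(u+.5)/k-.5,o[1]+(v+.5)/k-.5)
z1=lambda u,v:z((285,205),6,u,v); z2=lambda u,v:z((150,145),6,u,v)
z3=lambda u,v:z((175,205),6,u,v); z4=lambda u,v:z((275,110),5,u,v)
if __name__=='__main__':
    for p in [(58,347),(572,470)]: print('org bot scene',ray(S,*z1(*p),0))
    for p in [(275,560),(580,255),(75,418)]: print('org bot side',ray(D,*z3(*p),0))
    for p in [(235,347),(465,488),(672,262)]: print('cont bot scene',ray(S,*z2(*p),0))
    for p in [(240,577),(95,437),(408,492)]: print('cont bot side',ray(D,*z4(*p),0))
    for p in [(120,207),(140,208),(160,205)]: print('bowl',ray(S,*p,55))
    print('jar',ray(S,429,258,100),'spoon',ray(S,250,293,5),ray(S,334,328,5), 'teal',[ray(S,*p,70)[:2] for p in [(194,117),(236,148),(263,108),(228,92)]])
    print('yellow', ray(S,160,252,60),ray(S,204,282,60))
E
python3 fit.py
```

```text
org bot scene [570.61537755 100.78680216   0.        ]
org bot scene [533.99644381 322.74267079   0.        ]
org bot side [401.97983432 305.93743326   0.        ]
org bot side [434.42459773  90.61685636   0.        ]
org bot side [525.32920224 324.99848836   0.        ]
cont bot scene [ 518.15411649 -248.39467338    0.        ]
cont bot scene [ 543.13436048 -112.32877012    0.        ]
cont bot scene [386.63845116 -83.01107884   0.        ]
cont bot side [387.99153982 -85.79496499   0.        ]
cont bot side [ 539.4030411  -112.71725857    0.        ]
cont bot side [ 361.89296525 -221.86652307    0.        ]
bowl [ 639.33889734 -380.53268946   55.        ]
bowl [ 619.71655091 -329.95440481   55.        ]
bowl [ 588.94159933 -286.61634358   55.        ]
jar [476.53793686 409.97752779 100.        ] spoon [699.33456321  36.24084609   5.        ] [697.51632025 260.52775677   5.        ] teal [array([ 275.51321366, -361.13976712]), array([ 333.59275044, -188.20716945]), array([ 153.88689776, -188.57259056]), array([ 135.40673843, -319.53507377])]
yellow [ 715.37679347 -205.4679343    60.        ] [742.33216262 -63.60560171  60.        ]
```

```bash
cat > fit2.py <<'E'
from fit import *
def T(p,X): 
    c,s=np.cos(p[2]),np.sin(p[2]); X=np.array(X,float)
    return np.array([p[0]+c*X[0]-s*X[1],p[1]+s*X[0]+c*X[1],X[2]])
org=[(S,z1(58,347),(64,-113,0)),(S,z1(572,470),(64,113,0)),(S,z1(60,310),(64,-113,36)),(S,z1(587,437),(64,113,36)),
 (S,z1(138,68),(-58,-107,48)),(S,z1(620,180),(-58,107,48)),
 (D,z3(275,560),(-64,113,0)),(D,z3(580,255),(-64,-113,0)),(D,z3(75,418),(64,113,0)),(D,z3(270,495),(-64,113,36)),(D,z3(578,185),(-64,-113,36)),(D,z3(62,357),(64,113,36)),
 (D,z3(390,65),(58,-107,48)) ]
# lid point: distance s from hinge, angle th
def lid(s,y,th,n=0): return (80-s*np.cos(th)+n*np.sin(th)*0,y,76+s*np.sin(th))
con=[(S,z2(235,347),(80,-70,0)),(S,z2(465,488),(80,70,0)),(S,z2(672,262),(-80,70,0)),(S,z2(665,172),(-80,70,75)),(S,z2(435,40),(-80,-70,75)),
 (D,z4(240,577),(-80,70,0)),(D,z4(95,437),(80,70,0)),(D,z4(408,492),(-80,-70,0)),(D,z4(250,493),(-80,70,75)),(D,z4(418,412),(-80,-70,75)),
 (D,z4(42,112),('L',162,73)),(D,z4(240,42),('L',162,-73)),(S,z2(48,100),('L',162,-73)),(S,z2(330,275),('L',162,73))]
def res(p,L):
    r=[]
    for im,uv,X in L:
        if X[0]=='L': X=lid(X[1],X[2],p[3])
        r.append((proj(im,T(p,X))[0]-uv))
    return np.array(r)
if __name__=='__main__':
    for L,p0 in [(org,[480,210,.15]),(con,[455,-165,-.18,1.8])]:
        s=least_squares(lambda p:res(p,L).ravel(),p0,x_scale=[100,100,1,1][:len(p0)],loss='soft_l1'); print(s.x); print(res(s.x,L).round(1).tolist())
        J=s.jac; print(np.sqrt(np.diag(np.linalg.inv(J.T@J))))
        if len(p0)==3: print('fin',T(s.x,(10,0,8+66)), T(s.x,(10,0,8+86)), proj(S,T(s.x,(10,0,94))), proj(D,T(s.x,(10,0,94))))
        else: print(T(s.x,lid(172,0,s.x[3])),T(s.x,(80,0,76)))
E
python3 fit2.py
```

```text
[4.89070495e+02 2.01275890e+02 1.66229786e-01]
[[-0.2, 0.0], [0.3, -0.1], [-0.2, -0.7], [0.1, -1.2], [0.3, -0.5], [0.1, -1.5], [-0.1, -2.1], [0.4, -4.0], [-1.2, -2.1], [-0.6, 0.9], [0.7, -0.4], [-1.1, 0.1], [-1.6, 0.1]]
[1.13464898 0.89922332 0.00822583]
fin [498.93265138 202.93054335  74.        ] [498.93265138 202.93054335  94.        ] [[344.41223116 235.97227937]] [[224.85888539 233.73105019]]
[ 4.52554924e+02 -1.65894597e+02 -1.88025727e-01  1.92653161e+00]
[[-0.4, -0.2], [-0.1, 0.3], [0.2, 0.2], [0.6, -1.3], [-0.4, -1.4], [-0.5, 0.8], [-1.2, -0.6], [-0.2, 0.5], [-0.4, 0.3], [1.4, -0.7], [0.5, -1.0], [-1.1, -1.0], [0.4, 0.4], [-0.2, -0.8]]
[1.29801884 1.0461706  0.00863441 0.01391311]
[ 589.99324942 -192.04544334  237.23119312] [ 531.14493881 -180.84818007   76.        ]
```

Request:
servo_tool([
  {"dx":4,"dy":2,"dz":1,"az":-0.1},
  {"dx":7,"dy":5,"dz":2,"az":-0.195},
  {"dx":10,"dy":8,"dz":2,"az":-0.195},
  {"dx":13,"dy":11,"dz":2,"az":-0.195},
  {"dx":16,"dy":14,"dz":2,"az":-0.195},
  {"dx":18,"dy":17,"dz":2,"az":-0.195},
  {"dx":20,"dy":20,"dz":2,"az":-0.195},
  {"dx":20,"dy":20,"dz":2,"az":-0.195,"claw":-0.2},
])

```text
invalid input at $.increments[0]: expected keys dx, dy, dz, ax, ay, az, claw
```

```bash
cat > rs.py <<'E'
from h import *
import json
s=read_state()
open('data.jsonl','a').write(json.dumps({k:np.array(s[k]).tolist() for k in s})+'\n')
for k in ['clock','qpos','eef_pos','tool_rot','force','width']: print(k,np.round(s[k],3))
E
python3 rs.py
```

```text
clock 0.15
qpos [ 1.144  0.629  0.038  1.518 -0.027  0.996 -0.02 ]
eef_pos [ 229.333 -607.708  230.604]
tool_rot [-1.572 -0.    -2.781]
force [ 0.013 -0.189  0.175]
width 85.058
```

Request:
servo_tool([
  {"dx":4,"dy":2,"dz":1,"ax":0,"ay":0,"az":-0.1,"claw":-1},
  {"dx":7,"dy":5,"dz":2,"ax":0,"ay":0,"az":-0.195,"claw":-1},
  {"dx":10,"dy":8,"dz":2,"ax":0,"ay":0,"az":-0.195,"claw":-1},
  {"dx":13,"dy":11,"dz":2,"ax":0,"ay":0,"az":-0.195,"claw":-1},
  {"dx":16,"dy":14,"dz":2,"ax":0,"ay":0,"az":-0.195,"claw":-1},
  {"dx":18,"dy":17,"dz":2,"ax":0,"ay":0,"az":-0.195,"claw":-1},
  {"dx":20,"dy":20,"dz":2,"ax":0,"ay":0,"az":-0.195,"claw":-0.2},
  {"dx":20,"dy":20,"dz":2,"ax":0,"ay":0,"az":-0.195,"claw":-0.2},
])

```text
clock: 0.82
eef_pos: [436.6, -398.5, 250.9]
tool_rot: [-1.577, 0.005, -2.963]
force: [1.1, 0.2, 0.0]
width: 63.6
```

```bash
python3 rs.py
```

```text
clock 0.817
qpos [ 0.646  0.523  0.079  1.664 -0.058  0.958 -0.644]
eef_pos [ 436.562 -398.465  250.921]
tool_rot [-1.577  0.005 -2.963]
force [1.123 0.206 0.05 ]
width 63.581
```

Request:
servo_tool([
  {"dx":2,"dy":4,"dz":0,"ax":0.1,"ay":0,"az":0,"claw":-0.2},
  {"dx":2,"dy":8,"dz":0,"ax":0.2,"ay":0,"az":0,"claw":-0.2},
  {"dx":2,"dy":12,"dz":0,"ax":0.3,"ay":0,"az":0,"claw":-0.2},
  {"dx":2,"dy":16,"dz":0,"ax":0.4,"ay":0,"az":0,"claw":-0.2},
  {"dx":2,"dy":20,"dz":0,"ax":0.5,"ay":0,"az":0,"claw":-0.2},
  {"dx":2,"dy":24,"dz":0,"ax":0.5,"ay":0,"az":0,"claw":-0.2},
])

```text
clock: 1.32
eef_pos: [448.6, -171.0, 249.0]
tool_rot: [-2.068, 0.077, -3.004]
force: [1.2, -0.4, -0.3]
width: 51.1
```

```bash
python3 rs.py
```

```text
clock 1.317
qpos [ 0.672  0.534 -0.11   1.793 -0.402  1.134 -0.614]
eef_pos [ 448.552 -170.967  248.996]
tool_rot [-2.068  0.077 -3.004]
force [ 1.156 -0.448 -0.315]
width 51.104
```

```bash
cat > kin.py <<'E'
from h import *
import json, itertools
from scipy.optimize import least_squares
from scipy.spatial.transform import Rotation as Ro
def rows(): return [json.loads(l) for l in open('data.jsonl')]
def tool(rpy): return Ro.from_euler('xyz',rpy).as_matrix()
rz=lambda a:Ro.from_euler('z',a).as_matrix(); ry=lambda a:Ro.from_euler('y',a).as_matrix()
def fk(q,s,P):
    # P: h, base yaw off, y-off at shoulder, L1, (x,y) elbow off, L2, (x,y) wrist off, Lt
    R=rz(s[0]*q[0]+P['b']); p=np.array([0,0,P['h']])+R@[P['sx'],P['sy'],0]
    R=R@ry(q[1]); R=R@rz(s[1]*q[2]); p=p+R@[P['ex'],P['ey'],P['L1']]
    R=R@ry(q[3]); p=p+R@[P['fx'],0,0]; R=R@rz(s[2]*q[4]); p=p+R@[0,P['wy'],P['L2']]
    R=R@ry(q[5]); p=p+R@[P['wx'],0,0]; R=R@rz(s[3]*q[6]); p=p+R@[0,0,P['Lt']]
    return p,R
if __name__=='__main__':
    D=rows()[1:]
    P0=dict(h=0,b=0,sx=0,sy=0,ex=0,ey=0,L1=0,fx=0,wy=0,L2=0,wx=0,Lt=0)
    for s in itertools.product([1,-1],repeat=4):
        C=[fk(d['qpos'],s,P0)[1].T@tool(d['tool_rot']) for d in D]
        e=max(np.abs(C[i]-C[0]).max() for i in range(len(C))); print(s,round(e,3)); 
        if e<.05: print(C[0].round(3))
E
python3 kin.py
```

```text
(1, 1, 1, 1) 0.82
(1, 1, 1, -1) 0.82
(1, 1, -1, 1) 0.553
(1, 1, -1, -1) 0.521
(1, -1, 1, 1) 0.729
(1, -1, 1, -1) 0.699
(1, -1, -1, 1) 0.516
(1, -1, -1, -1) 0.506
(-1, 1, 1, 1) 0.534
(-1, 1, 1, -1) 0.583
(-1, 1, -1, 1) 0.373
(-1, 1, -1, -1) 0.337
(-1, -1, 1, 1) 0.413
(-1, -1, 1, -1) 0.524
(-1, -1, -1, 1) 0.056
(-1, -1, -1, -1) 0.0
[[ 0. -0. -1.]
 [-1. -0. -0.]
 [-0.  1. -0.]]
```

Request:
servo_tool([
  {"dx":0,"dy":4,"dz":1,"ax":-0.1,"ay":0,"az":0.0,"claw":-0.2},
  {"dx":0,"dy":8,"dz":2,"ax":-0.2,"ay":0,"az":0.0,"claw":-0.2},
  {"dx":0,"dy":12,"dz":3,"ax":-0.3,"ay":-0.1,"az":0,"claw":-0.2},
  {"dx":0,"dy":16,"dz":3,"ax":-0.4,"ay":-0.2,"az":0,"claw":-0.2},
  {"dx":1,"dy":20,"dz":3,"ax":-0.5,"ay":-0.3,"az":0,"claw":-0.2},
])

```text
clock: 1.73
eef_pos: [452.6, 19.0, 281.4]
tool_rot: [-1.586, 0.228, -2.917]
force: [-0.2, -2.0, -1.7]
width: 51.3
```

```bash
python3 rs.py
```

```text
clock 1.733
qpos [ 0.019  0.18  -0.098  2.153 -0.057  0.586 -1.376]
eef_pos [452.579  19.028 281.376]
tool_rot [-1.586  0.228 -2.917]
force [-0.172 -1.963 -1.655]
width 51.276
```

Request:
servo_tool([
  {"dx":1,"dy":4,"dz":-1,"ax":0,"ay":0.1,"az":0,"claw":-0.2},
  {"dx":2,"dy":8,"dz":-2,"ax":0,"ay":0.2,"az":0,"claw":-0.2},
  {"dx":3,"dy":12,"dz":-4,"ax":0,"ay":0.3,"az":0,"claw":-0.2},
  {"dx":4,"dy":15,"dz":-6,"ax":0,"ay":0.3,"az":0,"claw":-0.2},
  {"dx":4,"dy":17,"dz":-8,"ax":0,"ay":0.3,"az":0,"claw":-0.2},
  {"dx":4,"dy":17,"dz":-8,"ax":0,"ay":0.3,"az":0,"claw":-0.2},
  {"dx":4,"dy":17,"dz":-8,"ax":0,"ay":0.3,"az":0,"claw":-0.2},
])

```text
clock: 2.32
eef_pos: [493.8, 184.8, 198.4]
tool_rot: [-1.652, -0.074, -2.925]
force: [0.3, -2.0, -0.3]
width: 51.3
```

```bash
python3 rs.py; cat > kfit.py <<'E'
from kin import *
s=(-1,-1,-1,-1)
K=['h','sx','sy','ex','ey','L1','fx','wy','L2','wx','Lt']
D=rows()[0:]
A=[];B=[]
for d in D:
    P0=dict.fromkeys(K,0.);P0['b']=0
    M=[]
    for k in K:
        P=dict(P0);P[k]=1.; M.append(fk(d['qpos'],s,P)[0])
    A.append(np.array(M).T); B.append(d['eef_pos'])
A=np.vstack(A);B=np.hstack(B)
idx=[K.index(k) for k in ['h','L1','L2','Lt']]
x=np.linalg.lstsq(A[:,idx],B,rcond=None)[0]; print(x.round(1),np.abs(A[:,idx]@x-B).max())
lam=np.array([1e-3 if i in idx else 3e-2 for i in range(len(K))])
y=np.linalg.lstsq(np.vstack([A,np.diag(lam)]),np.r_[B,0*lam],rcond=None)[0]
print(dict(zip(K,y.round(1))),np.abs(A@y-B).max(),np.linalg.svd(A)[1].round(2))
P=dict(zip(K,y.tolist()));P['b']=0.
json.dump(P,open('P.json','w'))
E
python3 kfit.py; python3 -c "
from h import *
snap('wrist','w1')"
```

```text
clock 2.317
qpos [-0.265  0.53  -0.129  1.836 -0.036  0.84  -1.711]
eef_pos [493.767 184.795 198.447]
tool_rot [-1.652 -0.074 -2.925]
force [ 0.299 -2.018 -0.262]
width 51.317
[311.7 529.7 397.1 288.4] 25.084015928231572
{'h': np.float64(336.7), 'sx': np.float64(0.2), 'sy': np.float64(-11.3), 'ex': np.float64(1.8), 'ey': np.float64(-14.2), 'L1': np.float64(558.7), 'fx': np.float64(0.2), 'wy': np.float64(-2.5), 'L2': np.float64(383.1), 'wx': np.float64(2.2), 'Lt': np.float64(348.4)} 0.07245893864583763 [4.45 4.44 3.86 0.42 0.4  0.33 0.31 0.16 0.13 0.03 0.02]
```

View pics/w1.png

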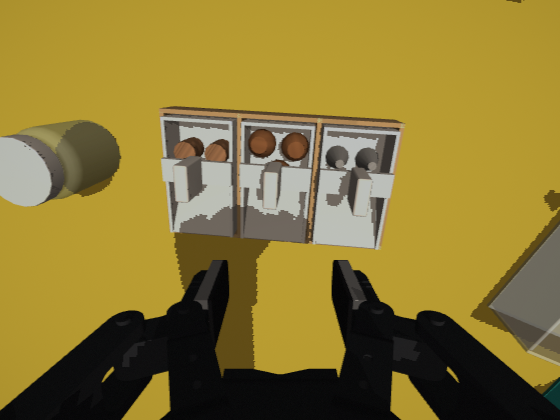

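```bash
python3 - <<'E'
from h import *; from fit2 import T
im=load('w1'); p=[489.07,201.28,.1662]
a=im['color'][:,:,::-1].copy()
def d(X,c):
    u=proj(im,T(p,X))[0]; cv2.circle(a,(int(round(u[0])),int(round(u[1]))),2,c,-1); return u.round(1)
for X in [(64,113,36),(64,-113,36),(58,-107,48),(58,107,48),(-58,-107,48),(-58,107,48)]: print(X,d(X,(255,0,0)))
for X in [(26,6,94),(26,-6,94),(-6,6,94),(-6,-6,94)]: print(X,d(X,(0,255,0)))
cv2.imwrite('pics/w1o.png',cv2.resize(a[90:270,140:420],None,fx=2.8,fy=2.8,interpolation=2))
E
```

```text
(64, 113, 36) [158.2 107.6]
(64, -113, 36) [404.4 121.1]
(58, -107, 48) [399.9 129.3]
(58, 107, 48) [159.5 115.8]
(-58, -107, 48) [378.1 247.5]
(-58, 107, 48) [170.5 231.3]
(26, 6, 94) [262.6 170.1]
(26, -6, 94) [277.7 171.1]
(-6, 6, 94) [261.6 207.8]
(-6, -6, 94) [276.  208.8]
```

View pics/w1o.png

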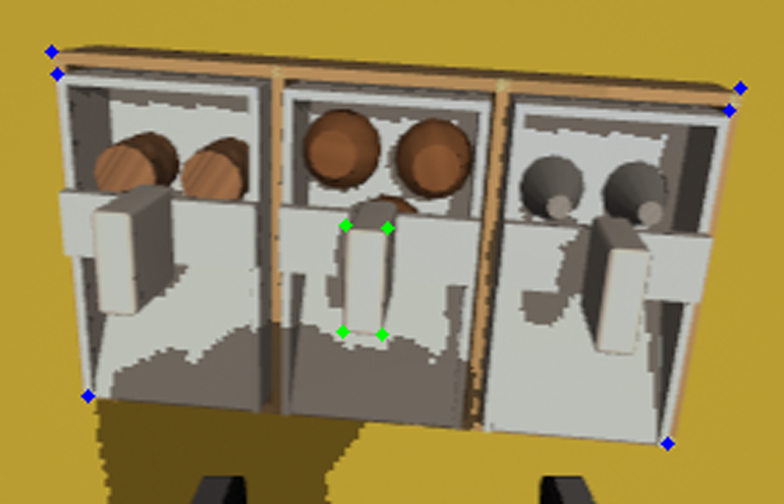

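```bash
cat > cmd.py <<'E'
from kin import *
# commanded pose tracker
def rv(*a): return Ro.from_rotvec(a)
R=Ro.from_euler('xyz',[-np.pi/2,0,-2.78078])
for v in [(0,0,-.195),(.5,0,0),(-.5,-.3,0),(0,.3,0)]: R=rv(*v)*R
des=Ro.from_euler('xyz',[-np.pi/2,0,.1662-np.pi])
print(R.as_euler('xyz'),(des*R.inv()).as_rotvec())
E
python3 cmd.py
```

```text
[-1.58038754 -0.01052179 -2.90280684] [-0.00728072 -0.01223831 -0.07253413]
```

Request:
servo_tool([
  {"dx":-0.05,"dy":0.07,"dz":-3,"ax":-0.0073,"ay":-0.0122,"az":-0.0725,"claw":-0.2},
  {"dx":-0.05,"dy":0.07,"dz":-6,"ax":-0.0073,"ay":-0.0122,"az":-0.0725,"claw":-0.2},
  {"dx":-0.05,"dy":0.07,"dz":-7,"ax":-0.0073,"ay":-0.0122,"az":-0.0725,"claw":-0.2},
  {"dx":-0.05,"dy":0.07,"dz":-7,"ax":-0.0073,"ay":-0.0122,"az":-0.0725,"claw":-0.2},
  {"dx":-0.05,"dy":0.07,"dz":-7,"ax":-0.0073,"ay":-0.0122,"az":-0.0725,"claw":-0.2},
  {"dx":-0.05,"dy":0.07,"dz":-7,"ax":-0.0073,"ay":-0.0122,"az":-0.0725,"claw":-0.2},
  {"dx":-0.05,"dy":0.07,"dz":-7,"ax":-0.0073,"ay":-0.0122,"az":-0.0725,"claw":-0.2},
])

```text
clock: 2.95
eef_pos: [495.9, 184.8, 131.7]
tool_rot: [-1.643, -0.057, -3.002]
force: [0.3, -0.7, 0.7]
width: 51.2
```

```bash
python3 rs.py; python3 kfit.py; python3 - <<'E'
from h import *
from fit2 import T
im=snap('wrist','w2'); snap('side','s2')
p=[489.07,201.28,.1662]
for X in [(26,6,94),(26,-6,94),(-6,6,94),(-6,-6,94)]: print(proj(im,T(p,X))[0].round())
E
```

```text
clock 2.95
qpos [-0.286  0.617 -0.104  1.91  -0.038  0.656 -1.774]
eef_pos [495.91  184.757 131.743]
tool_rot [-1.643 -0.057 -3.002]
force [ 0.311 -0.7    0.699]
width 51.193
[291.9 544.3 388.5 287.3] 24.37575871865829
{'h': np.float64(336.0), 'sx': np.float64(0.2), 'sy': np.float64(-11.7), 'ex': np.float64(0.8), 'ey': np.float64(-14.8), 'L1': np.float64(559.0), 'fx': np.float64(-0.2), 'wy': np.float64(-1.5), 'L2': np.float64(382.3), 'wx': np.float64(1.0), 'Lt': np.float64(349.2)} 0.07076040423683594 [4.87 4.87 4.23 0.43 0.41 0.33 0.31 0.24 0.2  0.07 0.05]
[244. 205.]
[264. 205.]
[247. 252.]
[266. 252.]
```

View pics/w2.png

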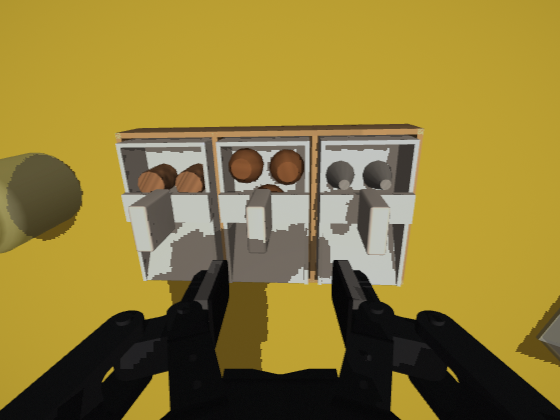

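```bash
cat > need.py <<'E'
import sys
from kin import *
def need(pos,rpy):
    s=read_state(); d=(np.array(pos)-s['eef_pos'])/10
    r=(Ro.from_euler('xyz',rpy)*Ro.from_euler('xyz',s['tool_rot']).inv()).as_rotvec()
    print('d cm',d.round(3),'rot',r.round(4))
if __name__=='__main__':
    a=list(map(float,sys.argv[1:])); need(a[:3],a[3:])
E
python3 need.py 499 201.6 110 -1.5708 0 -2.9754
```

```text
d cm [ 0.352  1.673 -2.132] rot [-0.0625 -0.0677  0.0283]
```

Request:
servo_tool([
  {"dx":0.35,"dy":1.67,"dz":-1,"ax":-0.0625,"ay":-0.0677,"az":0.0283,"claw":-0.2},
  {"dx":0.35,"dy":1.67,"dz":-2.1,"ax":-0.0625,"ay":-0.0677,"az":0.0283,"claw":-0.2},
  {"dx":0.35,"dy":1.67,"dz":-2.1,"ax":-0.0625,"ay":-0.0677,"az":0.0283,"claw":-0.2},
  {"dx":0.35,"dy":1.67,"dz":-2.1,"ax":-0.0625,"ay":-0.0677,"az":0.0283,"claw":-0.2},
])

```text
clock: 3.38
eef_pos: [497.7, 201.8, 109.2]
tool_rot: [-1.57, -0.003, -2.974]
force: [-0.0, -0.3, -0.4]
width: 51.4
```

```bash
python3 rs.py;python3 need.py 499 201.6 58 -1.5708 0 -2.9754
```

```text
clock 3.383
qpos [-0.417  0.643 -0.03   1.941  0.034  0.561 -1.873]
eef_pos [497.717 201.849 109.207]
tool_rot [-1.57  -0.003 -2.974]
force [-0.037 -0.31  -0.435]
width 51.406
d cm [ 0.128 -0.025 -5.121] rot [ 0.0011 -0.0029 -0.0015]
```

```bash
cat > ik.py <<'E'
from kin import *
P=json.load(open('P.json')); s=(-1,-1,-1,-1)
C=np.array([[0,0,-1],[-1,0,0],[0,1,0.]])
lo=np.array([-3.06,-.37,-1.25,.18,-1.1,.23,-2.94]);hi=np.array([3.06,2.12,1.32,2.47,4.24,1.98,2.94])
def FK(q): p,R=fk(q,s,P); return p,R@C
def ik(p,R,q0,w=0.003,m=0.03):
    def f(q):
        a,B=FK(q); e=Ro.from_matrix(B.T@R).as_rotvec()
        return np.r_[(a-p)/100,e*3,w*(q-q0)]
    r=least_squares(f,np.clip(q0,lo+m,hi-m),bounds=(lo+m-1e-6,hi-m+1e-6))
    a,B=FK(r.x); return r.x,np.linalg.norm(a-p),np.linalg.norm(Ro.from_matrix(B.T@R).as_rotvec())
def cupR(psi,th): return rz(psi)@ry(-th)
def toolR(Rc,g):  # g=-1: current grasp cup_x=-tx ; +1: cup_x=tx
    return np.c_[g*Rc[:,0],-Rc[:,2],g*Rc[:,1]]
def tcp(lip,Rc): return np.array(lip)+Rc@[68,0,10]
cont=[452.55,-165.9,-.188]
E
cat > scan.py <<'E'
from ik import *
q0=np.array(read_state()['qpos'])
c,sn=np.cos(-.188),np.sin(-.188)
for g in (-1,1):
  for psi in np.arange(-np.pi,np.pi,np.pi/8):
    d=np.array([np.cos(psi),np.sin(psi),0])
    q=q0.copy(); 
    if g==1: q[6]+=np.pi
    out=[];res=''
    # path: above container upright, then tilt
    for th,z in [(0,160),(.3,150),(.6,120),(.9,100),(1.1,95),(1.3,90),(1.45,90)]:
        lip=np.array([cont[0],cont[1],z])+d*25
        Rc=cupR(psi,th); best=None
        starts=[q]
        if th==0: starts+= [np.clip(q+np.random.default_rng(i).normal(0,.6,7),lo,hi) for i in range(8)]
        sols=[ik(tcp(lip,Rc),toolR(Rc,g),x) for x in starts]
        so=[x for x in sols if x[1]<1 and x[2]<.02]
        if not so: res+=f' fail@{th}({sols[0][1]:.0f},{sols[0][2]:.2f})'; break
        q=min(so,key=lambda x:np.abs(x[0]-q).max())[0]
        if th==0: qs=q.copy()
    print(g,round(psi,2),'OK' if not res else res,qs.round(2) if not res else '', q.round(2))
E
python3 kfit.py|tail -1; python3 scan.py
```

```text
{'h': np.float64(336.1), 'sx': np.float64(0.3), 'sy': np.float64(-11.6), 'ex': np.float64(0.7), 'ey': np.float64(-15.0), 'L1': np.float64(559.0), 'fx': np.float64(-0.1), 'wy': np.float64(-1.4), 'L2': np.float64(382.3), 'wx': np.float64(0.9), 'Lt': np.float64(349.3)} 0.06817994724073628 [5.26 5.26 4.57 0.47 0.45 0.34 0.32 0.29 0.25 0.09 0.05]
-1 -3.14  fail@1.3(2,0.01)  [ 0.51  1.15 -0.66  1.37  0.45  1.95  1.26]
-1 -2.75  fail@0.3(22,0.10)  [-0.26  0.66  1.09  2.21 -0.86  0.79 -2.91]
-1 -2.36  fail@0.6(12,0.06)  [-0.41  0.8   1.14  2.04 -0.57  0.85 -2.91]
-1 -1.96  fail@0.9(6,0.03)  [-0.59  0.94  1.12  2.06 -0.37  0.64 -2.91]
-1 -1.57  fail@1.3(10,0.05)  [-0.95  1.38  1.25  2.2  -0.4   0.33 -2.91]
-1 -1.18  fail@0.6(16,0.10)  [-0.13  0.54  0.58  2.08 -0.18  0.39 -2.24]
-1 -0.79  fail@0.6(27,0.17)  [ 0.02  0.5   0.37  2.09 -0.13  0.31 -1.91]
-1 -0.39  fail@0.6(31,0.20)  [ 0.03  0.5   0.38  2.09 -0.54  0.32 -1.14]
-1 0.0  fail@0.6(26,0.17)  [ 0.4   0.48 -0.14  2.08 -0.07  0.3  -1.22]
-1 0.39  fail@0.6(13,0.08)  [ 0.58  0.5  -0.38  2.07 -0.02  0.36 -0.89]
-1 0.79 OK [ 0.42  0.57 -0.42  
[... 1086 characters left out ...]
ail@0.9(26,0.09)  [ 0.51  0.55 -0.52  2.36  1.91  0.66 -0.91]
1 -0.39  fail@0.6(31,0.20)  [ 0.03  0.5   0.38  2.09 -0.54  0.32  2.  ]
1 0.0  fail@0.6(28,0.18)  [ 0.4   0.48 -0.14  2.08 -0.07  0.3   1.93]
1 0.39  fail@0.6(19,0.12)  [ 0.58  0.5  -0.38  2.07 -0.02  0.36  2.25]
1 0.79  fail@0.9(5,0.03)  [ 1.19  0.78 -1.02  2.17  0.33  0.26  2.47]
1 1.18  fail@0.9(11,0.07)  [ 1.22  0.88 -1.11  2.05  0.3   0.58  2.82]
1 1.57  fail@0.6(11,0.07)  [ 1.06  0.81 -1.22  2.01  0.6   0.87  2.71]
1 1.96  fail@0.3(18,0.09)  [ 0.91  0.7  -1.22  2.17  0.88  0.91  2.69]
1 2.36  fail@1.45(17,0.07)  [ 0.56  1.2  -0.16  1.24 -0.25  1.95 -1.89]
1 2.75  fail@1.3(16,0.06)  [-0.06  1.26  0.87  1.36 -0.43  1.95 -1.  ]
```

```bash
python3 - <<'E'
from fit import *
for p in [(130,78),(185,80),(185,30),(128,55)]: print('base',ray(S,*p,15).round())
for p in [(120,40),(180,40),(150,68)]: print('bowl',ray(S,*p,60).round(), ray(S,*p,120).round())
for p in [(90,15),(100,35),(130,30)]: print('blk',ray(S,*p,200).round())
print([ray(S,*p,0).round() for p in [(275,62),(240,52)]])
E
python3 - <<'E'
import cv2
a=cv2.imread('pics/scene0.png'); cv2.imwrite('pics/z5.png',cv2.resize(a[0:170,60:300],None,fx=3,fy=3,interpolation=2))
E
```

```text
base [ 160. -686.   15.]
base [  91. -512.   15.]
base [-145. -652.   15.]
base [  62. -761.   15.]
bowl [  50. -790.   60.] [ 111. -728.  120.]
bowl [ -37. -600.   60.] [  29. -549.  120.]
bowl [ 131. -614.   60.] [ 188. -562.  120.]
blk [ 127. -807.  200.]
blk [ 198. -716.  200.]
blk [ 139. -647.  200.]
[array([-136., -284.,    0.]), array([-134., -421.,    0.])]
```

View pics/z5.png

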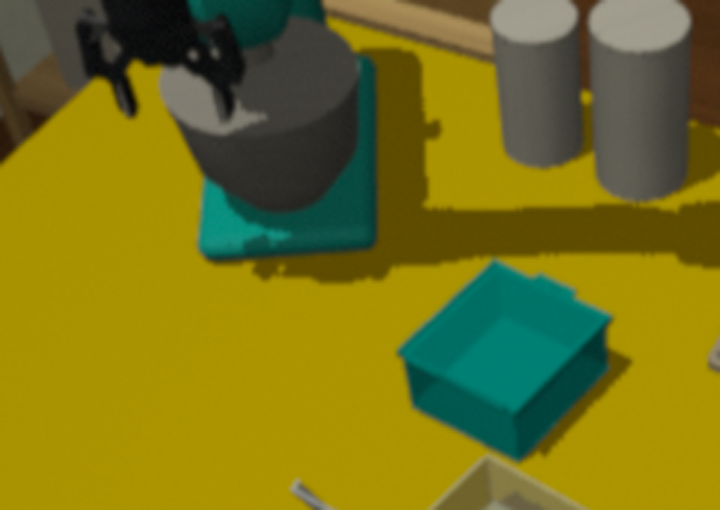

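```bash
cat > path.py <<'E'
from ik import *
def pts(q):
    Pp=dict(P); 
    R=rz(-q[0]); p=np.array([0,0,P['h']]); R=R@ry(q[1])@rz(-q[2]); e=p+R@[P['ex'],P['ey'],P['L1']]
    a,B=FK(q); w=a-B[:,1]*P['Lt']; return e,w
if __name__=='__main__':
    for psi in [1.0,1.2,1.38,1.6,1.8]:
        q=np.array(read_state()['qpos']); d=np.array([np.cos(psi),np.sin(psi),0]); print('psi',psi)
        # carry: from current cup pose to pre-pour, interpolate
        Rc0=cupR(.166,0); p0=np.array([499,202,200.])
        pe=tcp(np.array([cont[0],cont[1],160])+d*25,cupR(psi,0))
        seq=[]
        for k in np.linspace(0,1,13):
            seq.append((p0+(pe-p0)*k,cupR(.166+(psi-.166)*k,0)))
        for th in np.arange(.1,1.31,.1):
            z=np.interp(th,[0,.6,.9,1.2],[160,125,105,92]); Rc=cupR(psi,th)
            seq.append((tcp(np.array([cont[0],cont[1],z])+d*25,Rc),Rc))
        for i,(p,Rc) in enumerate(seq):
            q,ep,er=ik(p,toolR(Rc,-1),q,w=.002)
            if i in(0,12,18,23,24) : e,w=pts(q); print(i,round(ep,1),round(er,3),q.round(2),'elbow',e.round(),'wrist',w.round())
E
python3 path.py
```

```text
psi 1.0
0 0.0 0.0 [-0.41  0.51 -0.03  1.86  0.02  0.77 -1.86] elbow [256.  96. 824.] wrist [499. 202. 549.]
12 0.0 0.0 [ 0.31  0.53 -0.28  1.96  0.22  0.68 -0.68] elbow [ 268. -101.  817.] wrist [503. -88. 519.]
18 0.0 0.0 [ 1.13  0.74 -0.9   2.1  -0.1   0.42 -0.07] elbow [ 156. -351.  742.] wrist [ 387. -268.  460.]
23 0.0 0.0 [ 1.52  1.23 -1.15  2.07 -0.09  0.49  0.23] elbow [  23. -531.  511.] wrist [ 310. -388.  320.]
24 0.0 0.0 [ 1.56  1.33 -1.17  2.05 -0.09  0.53  0.28] elbow [  -1. -546.  457.] wrist [ 298. -406.  286.]
psi 1.2
0 0.0 0.0 [-0.41  0.51 -0.03  1.86  0.02  0.77 -1.86] elbow [256.  96. 824.] wrist [499. 202. 549.]
12 0.0 0.0 [ 0.34  0.51 -0.33  2.01  0.26  0.66 -0.54] elbow [ 258. -106.  821.] wrist [486. -79. 519.]
18 0.0 0.0 [ 1.11  0.75 -0.88  2.04 -0.08  0.57  0.08] elbow [ 167. -354.  736.] wrist [ 408. -279.  460.]
23 0.0 0.0 [ 1.42  1.19 -1.06  1.94 -0.15  0.74  0.37] elbow [  70. -519.  533.] wrist [ 357. -412.  320.]
24 0.0 0.0 [ 1.46  1.27 -1.08  1.91 -0.16  0.79  0.42] elbow [  54. -536.  486.] wrist [ 349. -432.  286.]
psi 1.38
0 0.0 0.0 [-0.41  0.51 -0
[... 865 characters left out ...]
7  0.55] elbow [ 174. -486.  552.] wrist [ 460. -430.  320.]
24 0.0 0.0 [ 1.23  1.23 -0.92  1.65 -0.15  1.24  0.57] elbow [ 171. -502.  514.] wrist [ 461. -451.  286.]
psi 1.8
0 0.0 0.0 [-0.41  0.51 -0.03  1.86  0.02  0.77 -1.86] elbow [256.  96. 824.] wrist [499. 202. 549.]
12 0.0 0.0 [ 0.47  0.47 -0.51  2.14  0.39  0.62 -0.08] elbow [ 226. -130.  831.] wrist [431. -75. 519.]
18 0.0 0.0 [ 0.99  0.8  -0.82  1.87  0.03  0.97  0.46] elbow [ 217. -346.  718.] wrist [ 480. -284.  460.]
23 0.0 0.0 [ 1.1   1.15 -0.86  1.59 -0.09  1.35  0.62] elbow [ 224. -465.  552.] wrist [ 513. -423.  320.]
24 0.0 0.0 [ 1.11  1.22 -0.86  1.54 -0.12  1.42  0.64] elbow [ 226. -479.  516.] wrist [ 517. -444.  286.]
```

Request:
servo_tool([
  {"dx":0.1,"dy":-0.02,"dz":-2,"ax":0,"ay":0,"az":0,"claw":-0.2},
  {"dx":0.1,"dy":-0.02,"dz":-4,"ax":0,"ay":0,"az":0,"claw":-0.2},
  {"dx":0.1,"dy":-0.02,"dz":-5.1,"ax":0,"ay":0,"az":0,"claw":-0.2},
  {"dx":0.1,"dy":-0.02,"dz":-5.1,"ax":0,"ay":0,"az":0,"claw":0.2},
  {"dx":0.1,"dy":-0.02,"dz":-5.1,"ax":0,"ay":0,"az":0,"claw":0.5},
  {"dx":0.1,"dy":-0.02,"dz":-5.1,"ax":0,"ay":0,"az":0,"claw":1},
  {"dx":0.1,"dy":-0.02,"dz":-5.1,"ax":0,"ay":0,"az":0,"claw":1},
  {"dx":0.1,"dy":-0.02,"dz":-5.1,"ax":0,"ay":0,"az":0,"claw":1},
])

```text
clock: 4.05
eef_pos: [499.6, 201.4, 58.9]
tool_rot: [-1.571, -0.001, -2.975]
force: [0.9, 0.9, 1.0]
width: 11.3
```

```bash
python3 rs.py
```

```text
clock 4.05
qpos [-0.418  0.729 -0.026  1.963  0.039  0.451 -1.877]
eef_pos [499.644 201.446  58.892]
tool_rot [-1.571e+00 -1.000e-03 -2.975e+00]
force [0.92  0.874 1.042]
width 11.283
```

Gripped (11.3 mm). Settle, then lift straight up.

Request:
servo_tool([
  {"dx":0,"dy":0,"dz":0,"ax":0,"ay":0,"az":0,"claw":1},
  {"dx":0,"dy":0,"dz":1,"ax":0,"ay":0,"az":0,"claw":1},
  {"dx":0,"dy":0,"dz":2.5,"ax":0,"ay":0,"az":0,"claw":1},
  {"dx":0,"dy":0,"dz":4.5,"ax":0,"ay":0,"az":0,"claw":1},
  {"dx":0,"dy":0,"dz":6.5,"ax":0,"ay":0,"az":0,"claw":1},
  {"dx":0,"dy":0,"dz":8.5,"ax":0,"ay":0,"az":0,"claw":1},
  {"dx":0,"dy":0,"dz":10.5,"ax":0,"ay":0,"az":0,"claw":1},
  {"dx":0,"dy":0,"dz":11,"ax":0,"ay":0,"az":0,"claw":1},
])

```text
clock: 4.72
eef_pos: [500.6, 201.8, 171.6]
tool_rot: [-1.572, 0.003, -2.975]
force: [1.1, 0.3, -0.8]
width: 11.0
```

```bash
python3 rs.py;python3 -c "
from h import *
snap('side','s3')"
```

```text
clock 4.717
qpos [-0.412  0.548 -0.034  1.891  0.027  0.7   -1.867]
eef_pos [500.637 201.824 171.602]
tool_rot [-1.572  0.003 -2.975]
force [ 1.072  0.293 -0.809]
width 10.952
```

View pics/s3.png

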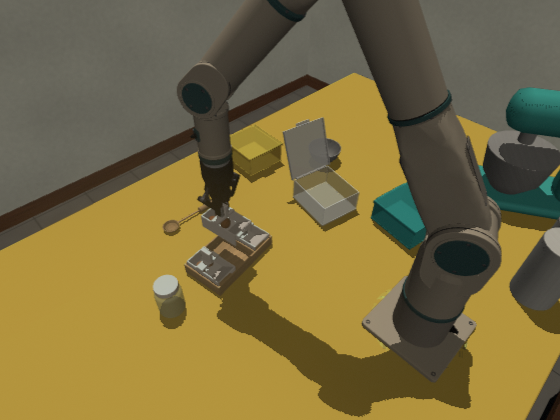

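Request:
servo_tool([
  {"dx":-0.2,"dy":-1,"dz":0.2,"ax":0,"ay":0,"az":0.06,"claw":1},
  {"dx":-0.5,"dy":-2.5,"dz":0.4,"ax":0,"ay":0,"az":0.15,"claw":1},
  {"dx":-0.8,"dy":-4.5,"dz":0.4,"ax":0,"ay":0,"az":0.25,"claw":1},
  {"dx":-1.1,"dy":-6.5,"dz":0.4,"ax":0,"ay":0,"az":0.35,"claw":1},
  {"dx":-1.5,"dy":-8.5,"dz":0.4,"ax":0,"ay":0,"az":0.45,"claw":1},
  {"dx":-1.9,"dy":-10.5,"dz":0.4,"ax":0,"ay":0,"az":0.55,"claw":1},
  {"dx":-2.2,"dy":-12.5,"dz":0.4,"ax":0,"ay":0,"az":0.65,"claw":1},
  {"dx":-2.6,"dy":-14.5,"dz":0.4,"ax":0,"ay":0,"az":0.75,"claw":1},
])

```text
clock: 5.43
eef_pos: [472.1, 55.2, 171.2]
tool_rot: [-1.571, -0.004, -2.22]
force: [0.2, -0.8, -1.8]
width: 11.0
```

Request:
servo_tool([
  {"dx":-0.3,"dy":-2,"dz":0,"ax":0,"ay":0,"az":0.1,"claw":1},
  {"dx":-0.6,"dy":-4,"dz":0,"ax":0,"ay":0,"az":0.2,"claw":1},
  {"dx":-1,"dy":-6,"dz":0,"ax":0,"ay":0,"az":0.3,"claw":1},
  {"dx":-1.4,"dy":-8,"dz":0,"ax":0,"ay":0,"az":0.4,"claw":1},
  {"dx":-1.8,"dy":-10,"dz":0,"ax":0,"ay":0,"az":0.5,"claw":1},
  {"dx":-2.1,"dy":-11.5,"dz":0,"ax":0,"ay":0,"az":0.6,"claw":1},
  {"dx":-2.4,"dy":-12.5,"dz":0,"ax":0,"ay":0,"az":0.66,"claw":1},
  {"dx":-2.5,"dy":-13,"dz":0,"ax":0,"ay":0,"az":0.684,"claw":1},
])

```text
clock: 6.1
eef_pos: [446.4, -75.7, 171.1]
tool_rot: [-1.573, -0.003, -1.541]
force: [-0.3, 0.5, -1.5]
width: 11.4
```

```bash
python3 rs.py;python3 kfit.py; python3 need.py 450 -73 170 -1.5708 0 -1.5416
cat > pourplan.py <<'E'
from path import *
import sys
# current cup pose -> plan tilt rows about lip
psi=1.6; d=np.array([np.cos(psi),np.sin(psi),0])
q=np.array(read_state()['qpos'])
for th in np.arange(0,1.31,.1):
    z=np.interp(th,[0,.6,.9,1.2],[160,125,105,92]); Rc=cupR(psi,th); t=tcp(np.array([cont[0],cont[1],z])+d*25,Rc)
    q2,ep,er=ik(t,toolR(Rc,-1),q,w=.002); e,w=pts(q2); print(round(th,1),t.round(1),round(ep,1),(q2-q).round(2),q2.round(2),e.round(),w.round()); q=q2
E
python3 pourplan.py
```

```text
clock 6.1
qpos [ 0.441  0.481 -0.47   2.102  0.364  0.639 -0.25 ]
eef_pos [446.407 -75.745 171.073]
tool_rot [-1.573 -0.003 -1.541]
force [-0.319  0.521 -1.498]
width 11.366
[260.2 576.9 365.9 300.8] 27.096055049555048
{'h': np.float64(336.2), 'sx': np.float64(0.0), 'sy': np.float64(-11.6), 'ex': np.float64(0.0), 'ey': np.float64(-16.0), 'L1': np.float64(559.0), 'fx': np.float64(-0.0), 'wy': np.float64(-0.4), 'L2': np.float64(382.2), 'wx': np.float64(0.1), 'Lt': np.float64(349.8)} 0.030615229735047933 [6.28 6.27 5.44 0.66 0.64 0.49 0.4  0.32 0.31 0.3  0.16]
d cm [ 0.359  0.275 -0.107] rot [ 0.0026 -0.0022 -0.0006]
0.0 [449.8 -72.9 170. ] 0.0 [-0.01  0.    0.   -0.   -0.   -0.   -0.  ] [ 0.44  0.49 -0.47  2.1   0.36  0.64 -0.26] [ 237. -126.  827.] [450. -73. 520.]
0.1 [449.9 -74.3 170.9] 0.0 [ 0.14  0.03 -0.09 -0.02 -0.09  0.01  0.13] [ 0.57  0.51 -0.56  2.08  0.27  0.65 -0.12] [ 230. -164.  819.] [ 451. -109.  519.]
0.2 [449.9 -76.3 171.6] 0.0 [ 0.13  0.04 -0.08 -0.02 -0.08  0.02  0.12] [ 0.7   0.55 -0.64  2.05  0.2   0.67 -0.  ] [ 223. -203.  807.] [ 452. -146.  514.]
0.3 [450.  -7
[... 1020 characters left out ...]
 1.8  -0.07  1.03  0.47] [ 179. -447.  620.] [ 459. -380.  382.]
1.0 [ 451.  -112.6  163.3] 0.0 [ 0.03  0.07 -0.01 -0.05 -0.02  0.07  0.03] [ 1.2   1.09 -0.93  1.75 -0.09  1.1   0.5 ] [ 174. -470.  584.] [ 460. -407.  352.]
1.1 [ 451.2 -119.   161.5] 0.0 [ 0.02  0.07 -0.01 -0.05 -0.02  0.07  0.03] [ 1.22  1.16 -0.93  1.7  -0.11  1.16  0.53] [ 170. -489.  547.] [ 460. -431.  320.]
1.2 [ 451.4 -125.6  159. ] 0.0 [ 0.02  0.07 -0.01 -0.05 -0.02  0.07  0.02] [ 1.23  1.23 -0.94  1.65 -0.13  1.23  0.55] [ 167. -505.  508.] [ 461. -452.  286.]
1.3 [ 451.6 -132.4  160.2] 0.0 [ 0.01  0.07 -0.01 -0.05 -0.03  0.07  0.02] [ 1.25  1.3  -0.95  1.6  -0.16  1.31  0.57] [ 163. -517.  473.] [ 461. -469.  254.]
```

Request:
servo_tool([
  {"dx":0.36,"dy":0.2,"dz":0,"ax":0.05,"ay":0.001,"az":0,"claw":1},
  {"dx":0.36,"dy":0.1,"dz":0,"ax":0.12,"ay":0.003,"az":0,"claw":1},
  {"dx":0.36,"dy":-0.05,"dz":0,"ax":0.2,"ay":0.006,"az":0,"claw":1},
  {"dx":0.36,"dy":-0.3,"dz":0.1,"ax":0.3,"ay":0.009,"az":0,"claw":1},
  {"dx":0.37,"dy":-0.65,"dz":0.1,"ax":0.4,"ay":0.012,"az":0,"claw":1},
  {"dx":0.38,"dy":-1.05,"dz":0.1,"ax":0.5,"ay":0.014,"az":0,"claw":1},
  {"dx":0.4,"dy":-1.3,"dz":0.1,"ax":0.55,"ay":0.016,"az":0,"claw":1},
])

```text
clock: 6.68
eef_pos: [451.5, -90.0, 171.3]
tool_rot: [-1.571, 0.553, -1.548]
force: [-0.4, -0.4, -1.6]
width: 11.1
```

```bash
python3 rs.py; python3 - <<'E'
from h import *; from ik import *
s=read_state(); B=tool(s['tool_rot']); Rc=np.c_[-B[:,0],-B[:,2],-B[:,1]]
Rc=np.c_[-B[:,0],-B[:,2],-B[:,1]]
print('det',np.linalg.det(Rc),'th',np.arccos(Rc[2,2]),'lip',s['eef_pos']-Rc@[68,0,10],'xaz',np.arctan2(Rc[1,0],Rc[0,0]))
snap('side','s4');snap('scene','c4')
E
```

```text
clock 6.683
qpos [ 1.006  0.755 -0.822  1.936  0.004  0.824  0.31 ]
eef_pos [451.539 -90.    171.322]
tool_rot [-1.571  0.553 -1.548]
force [-0.419 -0.366 -1.642]
width 11.066
det 1.0 th 0.552751572883459 lip [ 452.74502207 -142.6090798   127.10864705] xaz 1.5938378546230871
```

View pics/s4.png

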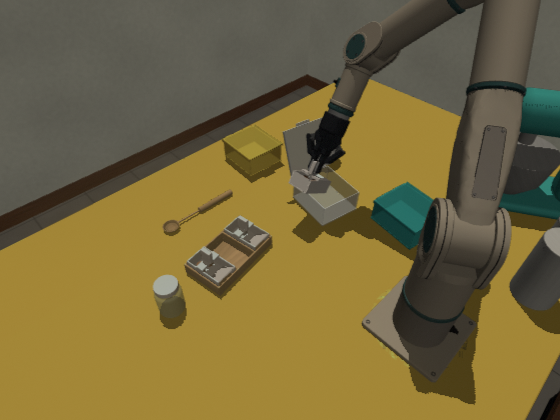

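View pics/c4.png

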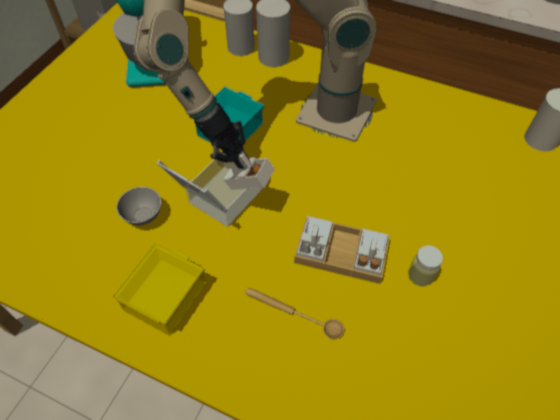

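Request:
servo_tool([
  {"dx":-0.1,"dy":-0.3,"dz":-0.1,"ax":0.09,"ay":0.003,"az":0,"claw":1},
  {"dx":-0.1,"dy":-0.8,"dz":-0.3,"ax":0.19,"ay":0.006,"az":0,"claw":1},
  {"dx":-0.1,"dy":-1.4,"dz":-0.5,"ax":0.29,"ay":0.008,"az":0,"claw":1},
  {"dx":-0.1,"dy":-2,"dz":-0.7,"ax":0.39,"ay":0.011,"az":0,"claw":1},
  {"dx":-0.1,"dy":-2.6,"dz":-0.9,"ax":0.49,"ay":0.014,"az":0,"claw":1},
  {"dx":-0.1,"dy":-3.2,"dz":-1.1,"ax":0.59,"ay":0.017,"az":0,"claw":1},
  {"dx":-0.1,"dy":-3.6,"dz":-1.2,"ax":0.66,"ay":0.019,"az":0,"claw":1},
  {"dx":-0.1,"dy":-3.9,"dz":-1.2,"ax":0.7,"ay":0.02,"az":0,"claw":1},
])

```text
clock: 7.45
eef_pos: [450.7, -125.7, 158.5]
tool_rot: [-1.579, 1.25, -1.55]
force: [0.1, -0.4, -1.5]
width: 11.1
```

```bash
python3 rs.py; python3 - <<'E'
from h import *; from ik import *
s=read_state(); B=tool(s['tool_rot']); Rc=np.c_[-B[:,0],-B[:,2],-B[:,1]]
print('th',np.arccos(Rc[2,2]),'lip',s['eef_pos']-Rc@[68,0,10])
snap('side','s5');snap('scene','c5')
for n,b in (('s5',(100,240,260,400)),('c5',(120,240,130,290))):
    a=cv2.imread(f'pics/{n}.png')[b[0]:b[1],b[2]:b[3]]; cv2.imwrite(f'pics/{n}z.png',cv2.resize(a,None,fx=4.5,fy=4.5,interpolation=2))
E
```

```text
clock 7.45
qpos [ 1.234  1.26  -0.925  1.632 -0.162  1.264  0.576]
eef_pos [ 450.747 -125.714  158.519]
tool_rot [-1.579  1.25  -1.55 ]
force [ 0.106 -0.43  -1.467]
width 11.078
th 1.2498965316570183 lip [ 450.90498882 -137.67357211   90.83654695]
```

View pics/s5z.png

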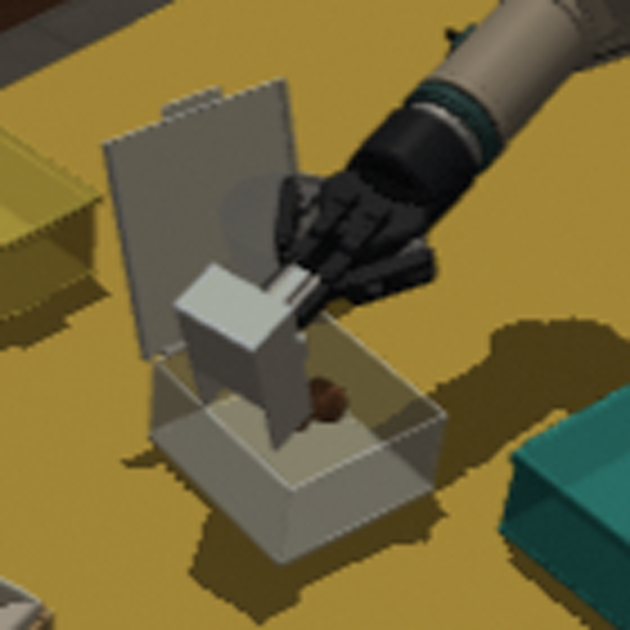

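View pics/c5z.png

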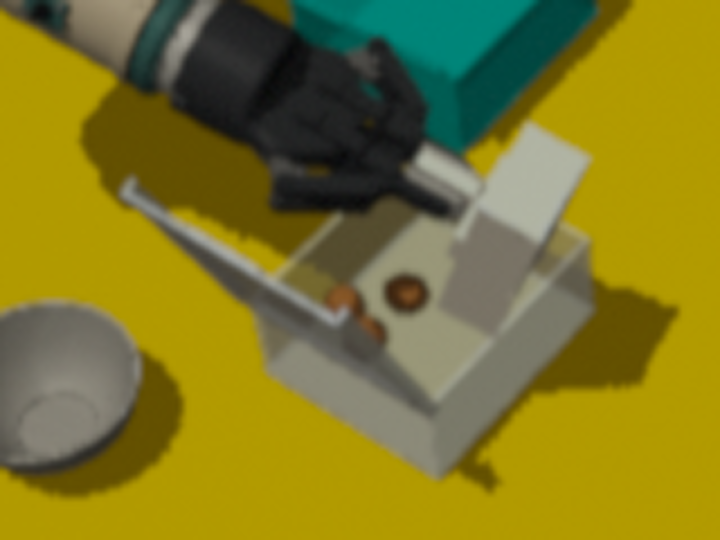

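Request:
servo_tool([
  {"dx":0,"dy":0,"dz":0,"ax":0,"ay":0,"az":0,"claw":1},
  {"dx":0,"dy":0,"dz":0,"ax":0,"ay":0,"az":0,"claw":1},
  {"dx":0,"dy":0,"dz":0,"ax":0,"ay":0,"az":0,"claw":1},
  {"dx":0,"dy":0,"dz":1,"ax":-0.05,"ay":-0.001,"az":0,"claw":1},
  {"dx":0,"dy":0,"dz":2,"ax":-0.12,"ay":-0.003,"az":0,"claw":1},
  {"dx":0,"dy":-0.5,"dz":3,"ax":-0.22,"ay":-0.006,"az":0,"claw":1},
  {"dx":0,"dy":-1.5,"dz":3.5,"ax":-0.32,"ay":-0.009,"az":0,"claw":1},
  {"dx":0,"dy":-2.5,"dz":4,"ax":-0.42,"ay":-0.012,"az":0,"claw":1},
])

```text
clock: 8.22
eef_pos: [451.3, -150.6, 202.6]
tool_rot: [-1.567, 0.821, -1.538]
force: [0.0, 0.1, 0.0]
width: 11.3
```

```bash
python3 need.py 450 -250 190 -1.5708 0 -1.5416; python3 - <<'E'
from h import *
snap('side','s6');snap('scene','c6')
for n,b in (('s6',(100,240,260,400)),('c6',(120,240,130,290))):
    a=cv2.imread(f'pics/{n}.png')[b[0]:b[1],b[2]:b[3]]; cv2.imwrite(f'pics/{n}z.png',cv2.resize(a,None,fx=4.5,fy=4.5,interpolation=2))
E
```

```text
d cm [-0.127 -9.943 -1.26 ] rot [-0.8208 -0.0221 -0.0021]
```

View pics/s6z.png

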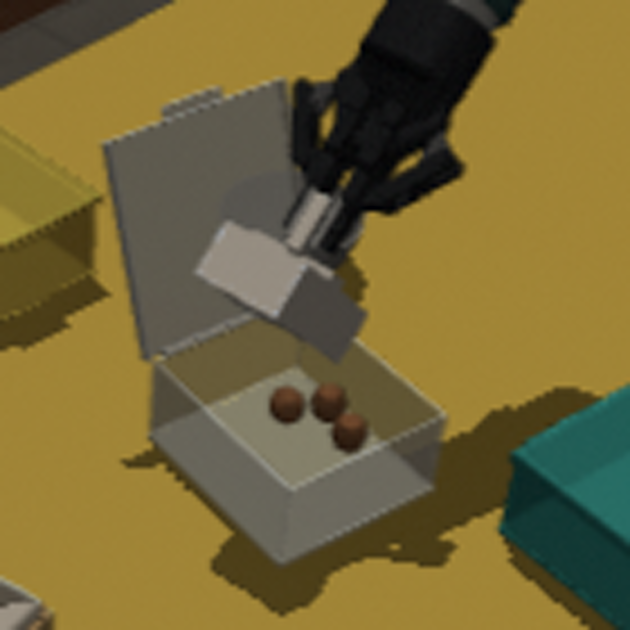

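View pics/c6z.png

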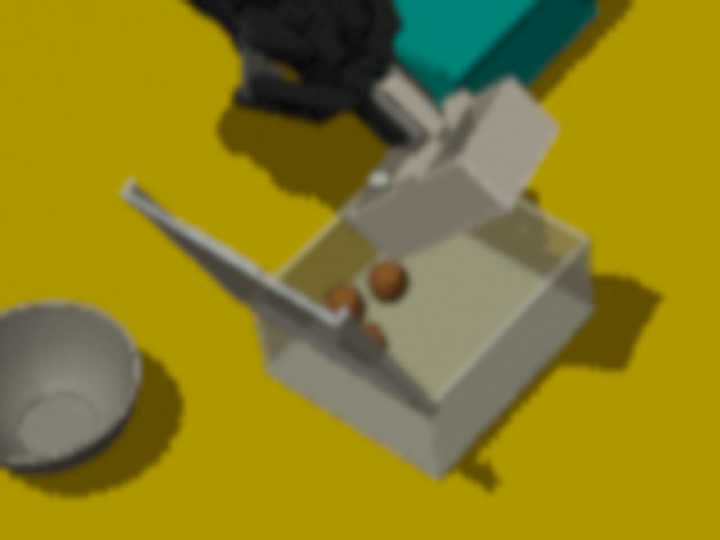

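Request:
servo_tool([
  {"dx":0,"dy":-1.3,"dz":0,"ax":-0.1,"ay":-0.003,"az":0,"claw":1},
  {"dx":0,"dy":-3,"dz":0,"ax":-0.2,"ay":-0.006,"az":0,"claw":1},
  {"dx":0,"dy":-5,"dz":0,"ax":-0.3,"ay":-0.008,"az":0,"claw":1},
  {"dx":0,"dy":-7,"dz":0,"ax":-0.4,"ay":-0.011,"az":0,"claw":1},
  {"dx":0,"dy":-9,"dz":0,"ax":-0.5,"ay":-0.014,"az":0,"claw":1},
  {"dx":0,"dy":-11,"dz":0,"ax":-0.6,"ay":-0.016,"az":0,"claw":1},
  {"dx":0,"dy":-13,"dz":0,"ax":-0.7,"ay":-0.019,"az":0,"claw":1},
  {"dx":0,"dy":-15,"dz":0,"ax":-0.8,"ay":-0.022,"az":0,"claw":1},
])

```text
clock: 8.98
eef_pos: [450.5, -301.0, 200.7]
tool_rot: [-1.572, 0.025, -1.542]
force: [-0.4, 1.3, -2.1]
width: 11.2
```

```bash
python3 rs.py; python3 need.py 450 -345 100 -1.5708 0 -1.5416
```

```text
clock 8.983
qpos [ 0.951  0.582 -0.613  1.829  0.396  0.872  0.183]
eef_pos [ 450.547 -301.024  200.698]
tool_rot [-1.572  0.025 -1.542]
force [-0.411  1.288 -2.082]
width 11.194
d cm [ -0.055  -4.398 -10.07 ] rot [-0.0253 -0.0021  0.0001]
```

Request:
servo_tool([
  {"dx":0,"dy":-2,"dz":-0.5,"ax":-0.025,"ay":-0.002,"az":0,"claw":1},
  {"dx":-0.05,"dy":-4,"dz":-1.5,"ax":-0.025,"ay":-0.002,"az":0,"claw":1},
  {"dx":-0.05,"dy":-4.4,"dz":-4,"ax":-0.025,"ay":-0.002,"az":0,"claw":1},
  {"dx":-0.05,"dy":-4.4,"dz":-7,"ax":-0.025,"ay":-0.002,"az":0,"claw":1},
  {"dx":-0.05,"dy":-4.4,"dz":-10,"ax":-0.025,"ay":-0.002,"az":0,"claw":1},
  {"dx":-0.05,"dy":-4.4,"dz":-12,"ax":-0.025,"ay":-0.002,"az":0,"claw":1},
  {"dx":-0.05,"dy":-4.4,"dz":-13,"ax":-0.025,"ay":-0.002,"az":0,"claw":1},
  {"dx":-0.05,"dy":-4.4,"dz":-13,"ax":-0.025,"ay":-0.002,"az":0,"claw":1},
])

```text
clock: 9.65
eef_pos: [448.5, -343.0, 68.0]
tool_rot: [-1.575, 0.007, -1.541]
force: [-0.7, -0.2, -1.2]
width: 11.3
```

```bash
python3 rs.py; python3 need.py 450 -345 51 -1.5708 0 -1.5416;python3 - <<'E'
from h import *
snap('side','s7');snap('scene','c7')
for n,b in (('s7',(80,260,290,490)),('c7',(60,240,110,310))):
    a=cv2.imread(f'pics/{n}.png')[b[0]:b[1],b[2]:b[3]]; cv2.imwrite(f'pics/{n}z.png',cv2.resize(a,None,fx=3,fy=3,interpolation=2))
E
```

```text
clock 9.65
qpos [ 0.903  0.782 -0.472  1.873  0.567  0.631  0.108]
eef_pos [ 448.456 -343.01    67.998]
tool_rot [-1.575  0.007 -1.541]
force [-0.713 -0.156 -1.195]
width 11.25
d cm [ 0.154 -0.199 -1.7  ] rot [-0.0071 -0.0047 -0.0003]
```

View pics/s7z.png

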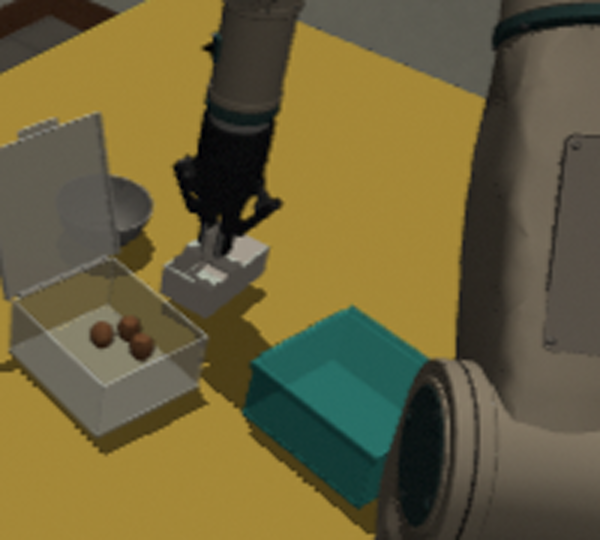

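View pics/c7z.png

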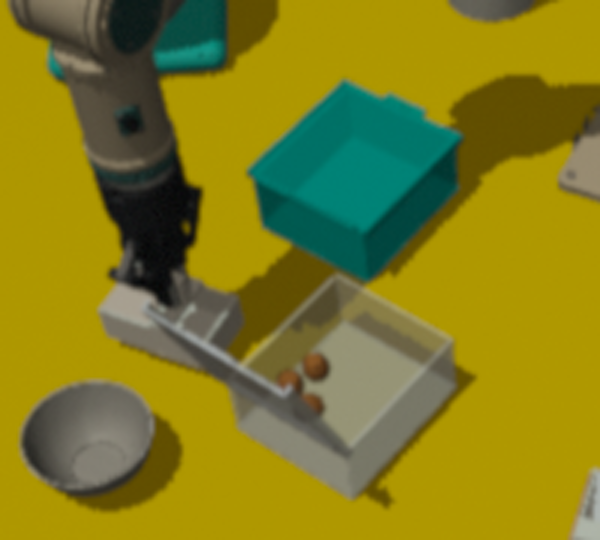

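Request:
servo_tool([
  {"dx":0.1,"dy":-0.1,"dz":-0.5,"ax":-0.007,"ay":-0.005,"az":0,"claw":1},
  {"dx":0.1,"dy":-0.1,"dz":-1.0,"ax":-0.007,"ay":-0.005,"az":0,"claw":1},
  {"dx":0.1,"dy":-0.1,"dz":-1.4,"ax":-0.007,"ay":-0.005,"az":0,"claw":1},
  {"dx":0.1,"dy":-0.1,"dz":-1.6,"ax":-0.007,"ay":-0.005,"az":0,"claw":1},
  {"dx":0.1,"dy":-0.1,"dz":-1.6,"ax":-0.007,"ay":-0.005,"az":0,"claw":1},
])

```text
clock: 10.17
eef_pos: [451.3, -345.7, 54.9]
tool_rot: [-1.566, -0.004, -1.542]
force: [0.2, -0.3, -0.6]
width: 11.3
```

```bash
python3 rs.py
```

```text
clock 10.167
qpos [ 0.887  0.799 -0.447  1.882  0.593  0.589  0.084]
eef_pos [ 451.336 -345.737   54.86 ]
tool_rot [-1.566 -0.004 -1.542]
force [ 0.214 -0.34  -0.616]
width 11.294
```

Request:
servo_tool([
  {"dx":0,"dy":0,"dz":-0.1,"ax":0.004,"ay":0.004,"az":0,"claw":1},
  {"dx":0,"dy":0,"dz":-0.2,"ax":0.004,"ay":0.004,"az":0,"claw":1},
  {"dx":0,"dy":0,"dz":-0.3,"ax":0.004,"ay":0.004,"az":0,"claw":1},
  {"dx":0,"dy":0,"dz":-0.35,"ax":0.004,"ay":0.004,"az":0,"claw":1},
  {"dx":0,"dy":0,"dz":-0.35,"ax":0.004,"ay":0.004,"az":0,"claw":1},
])

```text
clock: 10.58
eef_pos: [451.5, -345.8, 51.4]
tool_rot: [-1.569, -0.0, -1.542]
force: [0.3, 0.2, -1.6]
width: 11.2
```

```bash
python3 rs.py
```

```text
clock 10.583
qpos [ 0.887  0.806 -0.447  1.877  0.593  0.592  0.086]
eef_pos [ 451.477 -345.759   51.439]
tool_rot [-1.569 -0.    -1.542]
force [ 0.307  0.156 -1.575]
width 11.217
```

Request:
servo_tool([
  {"dx":0,"dy":0,"dz":-0.05,"ax":0,"ay":0,"az":0,"claw":1},
  {"dx":0,"dy":0,"dz":-0.1,"ax":0,"ay":0,"az":0,"claw":1},
  {"dx":0,"dy":0,"dz":-0.15,"ax":0,"ay":0,"az":0,"claw":1},
  {"dx":0,"dy":0,"dz":-0.15,"ax":0,"ay":0,"az":0,"claw":1},
])

```text
clock: 10.92
eef_pos: [451.6, -345.8, 50.8]
tool_rot: [-1.569, -0.001, -1.542]
force: [-2.5, 1.1, 5.9]
width: 11.3
```

```bash
python3 rs.py
```

```text
clock 10.917
qpos [ 0.886  0.807 -0.446  1.878  0.594  0.59   0.085]
eef_pos [ 451.571 -345.756   50.822]
tool_rot [-1.569e+00 -1.000e-03 -1.542e+00]
force [-2.528  1.08   5.85 ]
width 11.262
```

Request:
servo_tool([
  {"dx":0,"dy":0,"dz":0.05,"ax":0,"ay":0,"az":0,"claw":0.5},
  {"dx":0,"dy":0,"dz":0.05,"ax":0,"ay":0,"az":0,"claw":0},
  {"dx":0,"dy":0,"dz":0.05,"ax":0,"ay":0,"az":0,"claw":0},
  {"dx":0,"dy":0,"dz":0.05,"ax":0,"ay":0,"az":0,"claw":0},
  {"dx":0,"dy":0,"dz":1,"ax":0,"ay":0,"az":0,"claw":0},
  {"dx":0,"dy":0,"dz":3,"ax":0,"ay":0,"az":0,"claw":0},
  {"dx":0,"dy":0,"dz":6,"ax":0,"ay":0,"az":0,"claw":0},
  {"dx":0,"dy":0,"dz":10,"ax":0,"ay":0,"az":0,"claw":0},
])

```text
clock: 11.58
eef_pos: [450.0, -344.7, 149.6]
tool_rot: [-1.573, 0.003, -1.541]
force: [-0.1, -1.8, -1.0]
width: 42.7
```

```bash
python3 rs.py;python3 - <<'E'
from h import *
snap('side','s8');snap('scene','c8')
for n,b in (('s8',(80,260,290,490)),('c8',(60,240,110,310))):
    a=cv2.imread(f'pics/{n}.png')[b[0]:b[1],b[2]:b[3]]; cv2.imwrite(f'pics/{n}z.png',cv2.resize(a,None,fx=3,fy=3,interpolation=2))
E
```

```text
clock 11.583
qpos [ 0.959  0.671 -0.557  1.821  0.478  0.791  0.184]
eef_pos [ 449.962 -344.724  149.634]
tool_rot [-1.573  0.003 -1.541]
force [-0.138 -1.842 -0.996]
width 42.703
```

View pics/s8z.png

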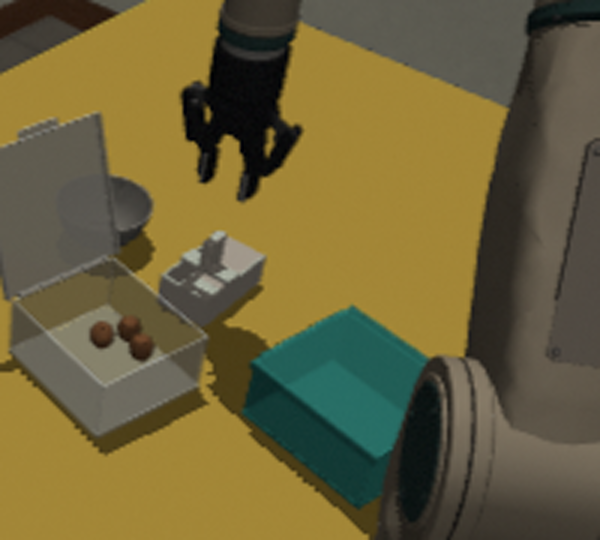

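View pics/c8z.png

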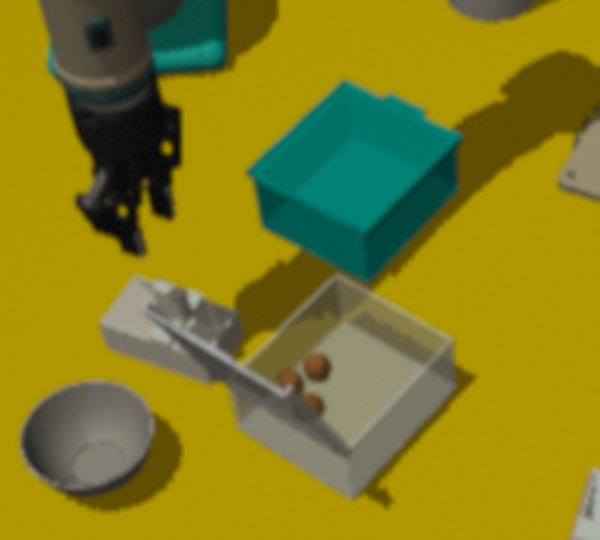

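Request:
servo_tool([
  {"dx":2,"dy":0,"dz":2,"ax":0,"ay":0,"az":0,"claw":1},
  {"dx":5,"dy":0,"dz":4,"ax":0,"ay":0,"az":0,"claw":1},
  {"dx":8.5,"dy":0,"dz":5,"ax":0,"ay":0,"az":0,"claw":1},
  {"dx":12,"dy":0,"dz":5,"ax":0,"ay":0,"az":0,"claw":1},
  {"dx":15.5,"dy":0,"dz":5,"ax":0,"ay":0,"az":0,"claw":1},
  {"dx":19,"dy":0,"dz":5,"ax":0,"ay":0,"az":0,"claw":1},
  {"dx":20.5,"dy":2,"dz":5,"ax":0,"ay":0,"az":0,"claw":1},
])

```text
clock: 12.27
eef_pos: [659.5, -329.3, 199.2]
tool_rot: [-1.567, -0.003, -1.546]
force: [-1.2, -0.3, -0.1]
width: -0.6
```

```bash
python3 rs.py; python3 need.py 650 -200 200 -1.5708 0 -1.5416
```

```text
clock 12.267
qpos [ 0.689  0.842 -0.552  1.259  0.444  1.154  0.137]
eef_pos [ 659.503 -329.317  199.183]
tool_rot [-1.567 -0.003 -1.546]
force [-1.2   -0.34  -0.076]
width -0.617
d cm [-0.95  12.932  0.082] rot [0.0029 0.0043 0.0042]
```

Request:
servo_tool([
  {"dx":0,"dy":3,"dz":0,"ax":0,"ay":0,"az":0,"claw":1},
  {"dx":0,"dy":6,"dz":0,"ax":0,"ay":0,"az":0,"claw":1},
  {"dx":0,"dy":9,"dz":0,"ax":0,"ay":0,"az":0,"claw":1},
  {"dx":0,"dy":12,"dz":0,"ax":0,"ay":0,"az":0,"claw":1},
  {"dx":0,"dy":12.9,"dz":0,"ax":0,"ay":0,"az":0,"claw":1},
  {"dx":-0.9,"dy":12.9,"dz":0,"ax":0,"ay":0,"az":0,"claw":1},
])

```text
clock: 12.77
eef_pos: [649.2, -191.1, 200.6]
tool_rot: [-1.567, 0.003, -1.535]
force: [-0.5, 0.2, -0.1]
width: -0.4
```

```bash
python3 rs.py; python3 - <<'E'
from h import *
from fit2 import T,lid
s=read_state(); c=[452.55,-165.9,-.188]
snap('side','s9');snap('scene','c9')
for n,b in (('s9',(60,240,230,410)),('c9',(100,250,90,290))):
    a=cv2.imread(f'pics/{n}.png')[b[0]:b[1],b[2]:b[3]]; cv2.imwrite(f'pics/{n}z.png',cv2.resize(a,None,fx=3.5,fy=3.5,interpolation=2))
print('plan: TCP for lid contact')
for ph in [1.93,1.7,1.57,1.4,1.2,1.0,.8,.6,.4,.2,.1,0]:
    for L in (150,):
        X=lid(L,0,ph); n=4; print(ph,T(c,(X[0]+n*np.sin(ph),0,X[2]+n*np.cos(ph))).round())
E
```

```text
clock 12.767
qpos [ 0.554  0.752 -0.563  1.459  0.429  1.052 -0.064]
eef_pos [ 649.242 -191.08   200.556]
tool_rot [-1.567  0.003 -1.535]
force [-0.529  0.176 -0.05 ]
width -0.401
plan: TCP for lid contact
1.93 [ 587. -191.  215.]
1.7 [ 554. -185.  224.]
1.57 [ 535. -182.  226.]
1.4 [ 510. -177.  224.]
1.2 [ 481. -171.  217.]
1.0 [ 455. -166.  204.]
0.8 [ 431. -162.  186.]
0.6 [ 412. -158.  164.]
0.4 [ 397. -155.  138.]
0.2 [ 388. -154.  110.]
0.1 [ 385. -153.   95.]
0 [ 384. -153.   80.]
```

View pics/s9z.png

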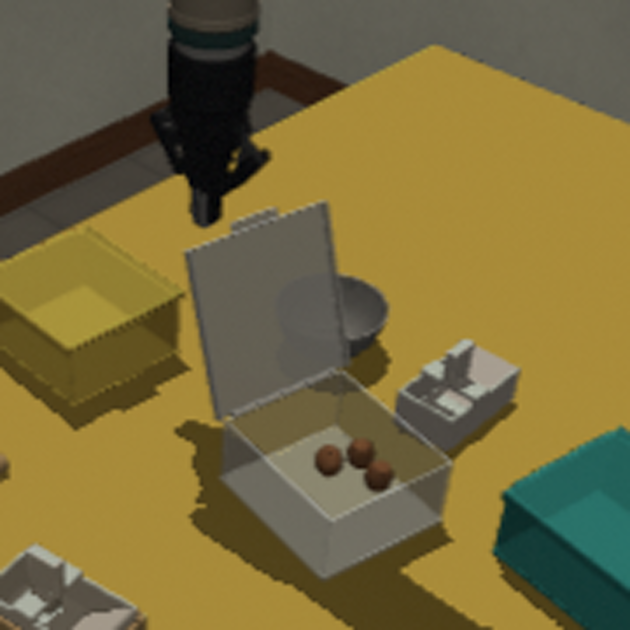

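View pics/c9z.png

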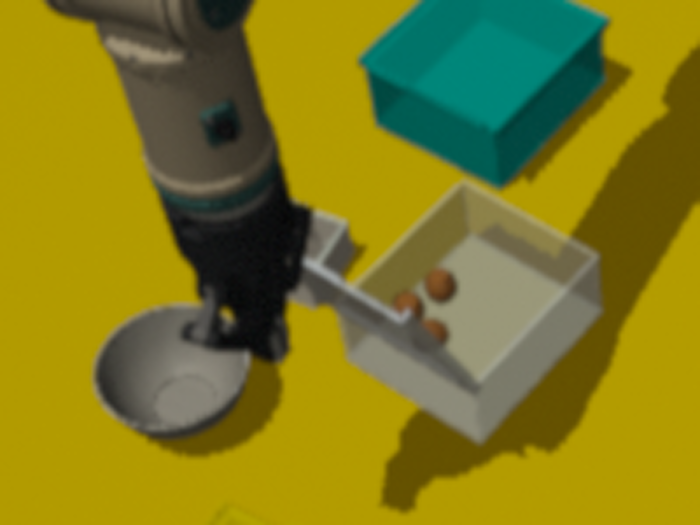

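Request:
servo_tool([
  {"dx":-2,"dy":0.2,"dz":0.5,"ax":0,"ay":0,"az":0,"claw":1},
  {"dx":-4.5,"dy":0.4,"dz":0.5,"ax":0,"ay":0,"az":0,"claw":1},
  {"dx":-7,"dy":0.6,"dz":0.5,"ax":0,"ay":0,"az":0,"claw":1},
  {"dx":-9.5,"dy":0.9,"dz":0.5,"ax":0,"ay":0,"az":0,"claw":1},
  {"dx":-12,"dy":1.2,"dz":0.5,"ax":0,"ay":0,"az":0,"claw":1},
  {"dx":-14,"dy":1.4,"dz":0.5,"ax":0,"ay":0,"az":0,"claw":1},
])

```text
clock: 13.37
eef_pos: [508.0, -183.1, 206.6]
tool_rot: [-1.565, -0.001, -1.542]
force: [0.1, 1.1, -0.4]
width: 0.1
```

```bash
python3 rs.py; python3 - <<'E'
from h import *
snap('side','s10');snap('scene','c10')
for n,b in (('s10',(60,240,230,410)),('c10',(100,250,90,290))):
    a=cv2.imread(f'pics/{n}.png')[b[0]:b[1],b[2]:b[3]]; cv2.imwrite(f'pics/{n}z.png',cv2.resize(a,None,fx=3.5,fy=3.5,interpolation=2))
E
```

```text
clock 13.367
qpos [ 0.69   0.557 -0.597  1.848  0.405  0.854 -0.077]
eef_pos [ 507.967 -183.081  206.636]
tool_rot [-1.565e+00 -1.000e-03 -1.542e+00]
force [ 0.058  1.131 -0.435]
width 0.13
```

View pics/s10z.png

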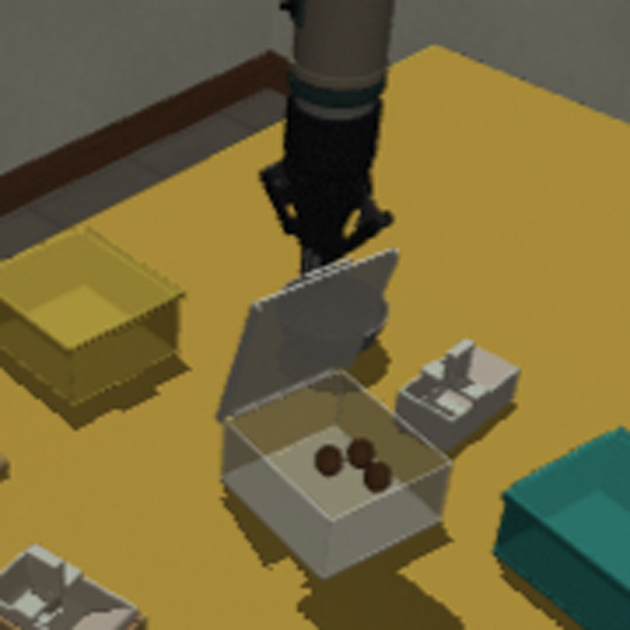

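View pics/c10z.png

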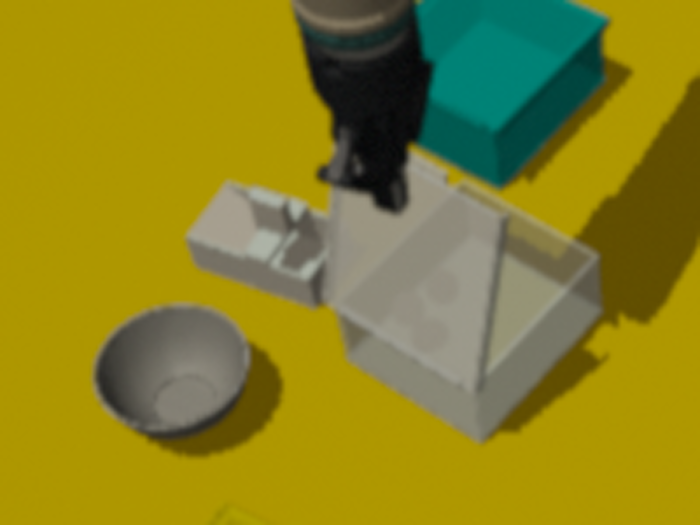

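Request:
servo_tool([
  {"dx":-2,"dy":0.6,"dz":-0.3,"ax":0,"ay":0,"az":0,"claw":1},
  {"dx":-4,"dy":1,"dz":-1,"ax":0,"ay":0,"az":0,"claw":1},
  {"dx":-6,"dy":1.5,"dz":-2,"ax":0,"ay":0,"az":0,"claw":1},
  {"dx":-8,"dy":1.9,"dz":-4,"ax":0,"ay":0,"az":0,"claw":1},
  {"dx":-9.5,"dy":2.2,"dz":-6,"ax":0,"ay":0,"az":0,"claw":1},
  {"dx":-10.3,"dy":2.4,"dz":-8,"ax":0,"ay":0,"az":0,"claw":1},
])

```text
clock: 13.97
eef_pos: [404.0, -159.9, 124.6]
tool_rot: [-1.569, -0.001, -1.544]
force: [0.2, -1.2, 0.7]
width: -0.2
```

```bash
python3 rs.py; python3 - <<'E'
from h import *
snap('side','s11')
for n,b in (('s11',(60,240,230,410)),):
    a=cv2.imread(f'pics/{n}.png')[b[0]:b[1],b[2]:b[3]]; cv2.imwrite(f'pics/{n}z.png',cv2.resize(a,None,fx=3.5,fy=3.5,interpolation=2))
E
```

```text
clock 13.967
qpos [ 0.661  0.554 -0.496  2.193  0.54   0.51  -0.224]
eef_pos [ 404.016 -159.899  124.57 ]
tool_rot [-1.569e+00 -1.000e-03 -1.544e+00]
force [ 0.225 -1.17   0.748]
width -0.242
```

View pics/s11z.png

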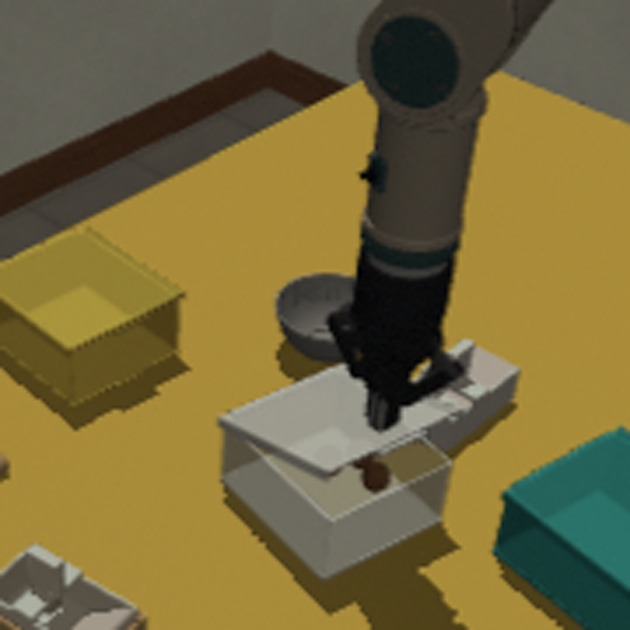

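Request:
servo_tool([
  {"dx":-0.2,"dy":0.1,"dz":-1.5,"ax":0,"ay":0,"az":0,"claw":1},
  {"dx":-0.3,"dy":0.2,"dz":-2.5,"ax":0,"ay":0,"az":0,"claw":1},
  {"dx":-0.3,"dy":0.2,"dz":-3.3,"ax":0,"ay":0,"az":0,"claw":1},
  {"dx":-0.3,"dy":0.2,"dz":-3.9,"ax":0,"ay":0,"az":0,"claw":1},
  {"dx":-0.3,"dy":0.2,"dz":-4.2,"ax":0,"ay":0,"az":0,"claw":1},
])

```text
clock: 14.43
eef_pos: [402.6, -157.2, 82.6]
tool_rot: [-1.569, -0.001, -1.542]
force: [1.7, 0.6, 1.1]
width: 0.0
```

```bash
python3 rs.py
```

```text
clock 14.433
qpos [ 0.581  0.626 -0.394  2.229  0.632  0.391 -0.309]
eef_pos [ 402.572 -157.247   82.564]
tool_rot [-1.569e+00 -1.000e-03 -1.542e+00]
force [1.736 0.616 1.101]
width 0.039
```

Request:
servo_tool([
  {"dx":0,"dy":0,"dz":-0.15,"ax":0,"ay":0,"az":0,"claw":1},
  {"dx":0,"dy":0,"dz":-0.3,"ax":0,"ay":0,"az":0,"claw":1},
  {"dx":0,"dy":0,"dz":-0.4,"ax":0,"ay":0,"az":0,"claw":1},
  {"dx":0,"dy":0,"dz":-0.4,"ax":0,"ay":0,"az":0,"claw":1},
])

```text
clock: 14.77
eef_pos: [402.3, -157.0, 79.9]
tool_rot: [-1.568, -0.002, -1.542]
force: [-0.5, -0.0, 6.0]
width: -0.2
```

```bash
python3 rs.py
```

```text
clock 14.767
qpos [ 0.574  0.63  -0.384  2.233  0.64   0.38  -0.317]
eef_pos [ 402.344 -157.048   79.901]
tool_rot [-1.568 -0.002 -1.542]
force [-0.457 -0.047  6.022]
width -0.156
```

Request:
servo_tool([
  {"dx":0,"dy":0,"dz":-0.15,"ax":0,"ay":0,"az":0,"claw":1},
  {"dx":0,"dy":0,"dz":-0.3,"ax":0,"ay":0,"az":0,"claw":1},
  {"dx":0,"dy":0,"dz":-0.3,"ax":0,"ay":0,"az":0,"claw":1},
])

```text
clock: 15.02
eef_pos: [402.5, -157.1, 79.1]
tool_rot: [-1.566, -0.004, -1.541]
force: [-6.8, 1.9, 40.1]
width: 0.2
```

```bash
python3 rs.py
```

```text
clock 15.017
qpos [ 0.568  0.631 -0.378  2.235  0.645  0.375 -0.323]
eef_pos [ 402.454 -157.109   79.111]
tool_rot [-1.566 -0.004 -1.541]
force [-6.805  1.876 40.137]
width 0.238
```

Request:
servo_tool([
  {"dx":0,"dy":0,"dz":0.5,"ax":0,"ay":0,"az":0,"claw":1},
  {"dx":0,"dy":0,"dz":2,"ax":0,"ay":0,"az":0,"claw":1},
  {"dx":0,"dy":0,"dz":5,"ax":0,"ay":0,"az":0,"claw":1},
  {"dx":0,"dy":0,"dz":9,"ax":0,"ay":0,"az":0,"claw":1},
  {"dx":0,"dy":2,"dz":13,"ax":0,"ay":0,"az":0,"claw":1},
  {"dx":0,"dy":5,"dz":16,"ax":0,"ay":0,"az":0,"claw":1},
  {"dx":0,"dy":9,"dz":18,"ax":0,"ay":0,"az":0,"claw":1},
  {"dx":0,"dy":12,"dz":18,"ax":0,"ay":0,"az":0,"claw":1},
])

```text
clock: 15.68
eef_pos: [403.7, -35.7, 259.8]
tool_rot: [-1.561, -0.002, -1.544]
force: [1.3, 1.2, -1.4]
width: -0.2
```

```bash
python3 rs.py; python3 - <<'E'
from h import *
snap('side','s12');snap('scene','c12')
for n,b in (('s12',(90,240,230,410)),('c12',(100,250,90,290))):
    a=cv2.imread(f'pics/{n}.png')[b[0]:b[1],b[2]:b[3]]; cv2.imwrite(f'pics/{n}z.png',cv2.resize(a,None,fx=3.5,fy=3.5,interpolation=2))
E
```

```text
clock 15.683
qpos [ 0.596  0.297 -0.731  2.106  0.275  0.821 -0.275]
eef_pos [403.657 -35.679 259.761]
tool_rot [-1.561 -0.002 -1.544]
force [ 1.296  1.218 -1.373]
width -0.242
```

View pics/s12z.png

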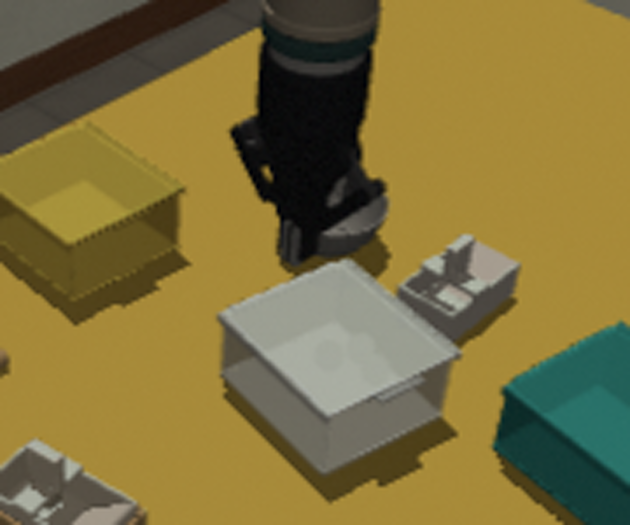

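View pics/c12.png

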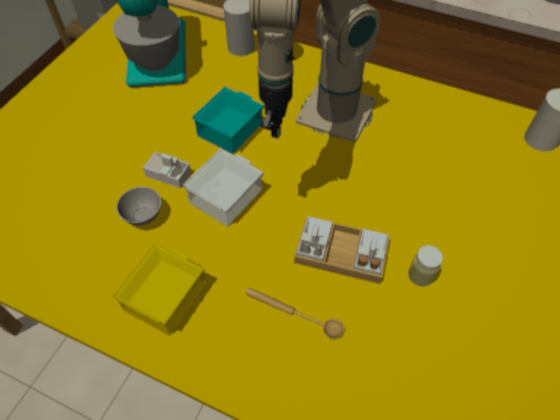

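View pics/c12z.png

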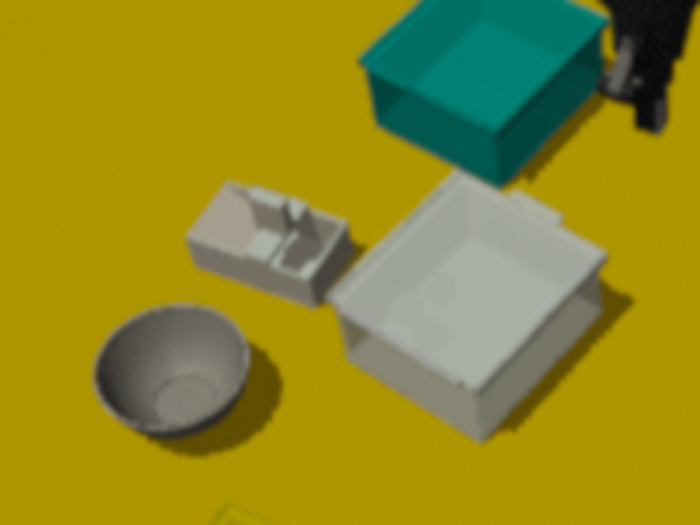

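Request:
servo_tool([
  {"dx":0,"dy":0,"dz":0,"ax":0,"ay":0,"az":0,"claw":1},
  {"dx":0,"dy":0,"dz":0,"ax":0,"ay":0,"az":0,"claw":1},
  {"dx":0,"dy":0,"dz":0,"ax":0,"ay":0,"az":0,"claw":1},
])

```text
clock: 16.03
eef_pos: [401.2, -38.0, 255.6]
tool_rot: [-1.57, -0.001, -1.544]
force: [0.6, -0.1, 0.1]
width: 0.2
```

```bash
python3 -c "
from h import *
print(finish_job())"
```

```text
the job is handed in; nothing more can be done
None
```

I handed the job in at about 16 s of the 67 s allowed; no verdict came back. I lifted the walnut cup straight up from the middle cell by its fin and tipped it about 1.25 rad over the clear container. I then stood it on the bare counter to the container's right, and pushed the lid over and down.

- **Walnuts:** after the pour, both camera views showed all three walnuts on the container floor and the cup empty.
- **Cup:** it touched down at the expected height with about 6 N and was released. It looks level and at rest in the last pictures.
- **Lid:** it looks flush in both views. The fingertips stopped at z = 79 mm, about where the closed lid's top face should be.
- **Bystanders:** the bowl, spoon, jar and the other two cups look unmoved to the eye. I did not measure them again.

One reading was higher than I wanted. The last press on the lid reached 40 N at the wrist, applied through the closed fingertips. That is far below the 120 N wrist limit, but it is right at the 40 N figure set for the arm or gripper body pressing on something.

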